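# Lay out the button-sewing corner

### The job

Get the sewing table ready for sewing on buttons: make one straight, upright row between the round pin dish and the wooden pressing block, with the small thread spool next to the dish, the big thread spool midway between dish and block, and the button jar next to the block, the five of them evenly spaced from centre to centre. On top of the pressing block lay the flat bobbin box, centred and lengthways along the block, and set the round tin centred on top of the bobbin box. Leave the shears and the tape measure where they lie.

Things in the scene. Friction and masses are not known exactly. Their poses are not given: they have to be found in the camera images.
- pin_dish: Small round steel pin dish, open, with a few pins in it: 64 mm across the rim, 18 mm high. Fixed to the table. Origin: centre of its underside; z up. It is one end of the row and may be left or right of the block; 320 mm separate its centre from the block's.
- press_block: Pressing block, a plain brown hardwood bar 150 mm long (its x), 60 mm wide (its y), 45 mm high, with a flat top. Fixed to the table. Origin: centre of its underside; z up. The other end of the row; its long side lies roughly across the row.
- big_spool: Loose big spool of grey thread with wooden end discs, standing: a cylinder 48 mm in diameter, 65 mm high, about 90 g. Origin: centre of its underside; z up.
- small_spool: Loose small spool of the same grey thread with wooden end discs, standing: a cylinder 28 mm in diameter, 45 mm high, about 30 g. Origin: centre of its underside; z up.
- button_jar: Loose closed glass jar of buttons, standing: glass body 44 mm in diameter and 46 mm high, then a cork stopper 28 mm in diameter, 58 mm high in all, about 120 g. Origin: centre of its underside; z up.
- bobbin_box: Loose flat closed plastic box with six bobbins showing on its pale top: 70 mm long (its x), 44 mm wide (its y), 24 mm high, flat top, about 80 g. Origin: centre of its underside; z up. Either end may point either way.
- round_tin: Loose closed flat metal tin: a disc 50 mm in diameter, 20 mm high, about 70 g. Origin: centre of its underside; z up.
- shears: Dressmaking shears, steel blades and two black finger loops, lying flat at the far side of the table: 210 mm long, 12 mm high. Origin near the pivot, on the table. Not to be disturbed.
- tape_measure: Round black tape-measure case lying flat at the far side of the table: 68 mm across, 20 mm high. Origin: centre of its underside. Not to be disturbed.
Not all that is in view belongs to the job. What is shaped like the small_spool but purple or red is not meant.

How it is judged:
By the outcome, as a careful person would: the job done as asked, in the order asked, and still so for the second after the job is handed in, with the robot touching nothing.
It also fails if it takes over 125 s, if anything falls off the work surface, if the arm or the gripper's body presses on something with over 40 N, if the wrist force passes 120 N, or if a joint passes its speed limit or range.

### The arm

A 7-joint arm with a two-finger parallel gripper is mounted at the origin on the work surface. World frame = base frame: x ahead of the robot, y to its left, z up, the work surface at z = 0. Lengths are in m, angles in rad, forces in N, time in s.
With the tool pointing down it reaches from about 0.4 to 0.875 m from the base axis. Payload 19.3 kg.
Tool frame: the origin (TCP) lies on the mounting face of the last link; the fingertips stand 173 mm ahead of it and the grasp point (between the pads) lies 155 mm ahead of it (r.tcp_to_tips is the z of the fingertips in the tool frame, in m); z points along the fingers, y is the line along which they close (so a half turn about z gives the same grasp; the last joint's range is limited). The gripper opens to 85 mm and grips with 20 to 120 N. Pads are 22 mm wide; open, the fingers measure 114 mm over their backs; the gripper's body (76 mm by 85 mm) begins 54 mm behind the grasp point. The pads swing forward as they close: fully open they stand 13 mm farther back than shut.
Start: joints at [-1.235, 0.521, -0.036, 1.599, 0.021, 1.021, -0.113], TCP at [0.247, 0.574, 0.405] pointing down, gripper open.
Joint ranges: [-2.91, 2.91], [-0.3, 2.13], [-1.5, 1.42], [0.17, 2.43], [-1.26, 4.41], [0.16, 1.93], [-2.52, 2.52]. Speed limits (rad/s): [1.89, 1.89, 2.39, 2.39, 3.01, 3.01, 3.01].

### API

Orientations are given as a 3x3 rotation matrix whose columns are the frame's x, y, z axes.
In Python, from bench import r gives the robot as it stands.
- The arm moves only by the tool arm_command, never from a script. Its argument "deltas" is a list of rows, each an object of numbers: "dx", "dy", "dz": the shift along the tool's x, y, z in units of 30 mm (1.0 is 30 mm); "ax", "ay", "az": the turn, a rotation vector about the tool's x, y, z in rad. In form: [{"dx": .., "dy": .., "dz": .., "ax": .., "ay": .., "az": ..}, ...]. A call has 1 to 5 rows; each row shifts and turns the commanded pose from where the row before left it, along the tool's axes as they then stand; what a row does not reach is not made up. A row lasts 1/8 s, in which the tool goes at most 62.5 mm and 10.7 degrees, less where a joint would pass 70% of its speed; a pose out of reach is approached as far as the arm can. A call is refused whole if a number of a shift passes 1 or a number of a turn 0.188, either way. A call with a gripper value outside its range is refused whole. "hand" is the opening, from -1 (shut) to 1 (fully open), set as the call begins (left out, the last holds). The fingers move at their own pace and stop on an object; "newtons" is the grip in N (left out, the last holds). Time passes only in rows, so rows that do not move let the fingers close. It gives the time, the measured TCP pose, the force, the opening and the grip force at its end, in the units of the state.
- r.sense(): the state, without advancing time (a new reading comes with each control period).
- r.camera(name): name is "scene" or "top" or "wrist"; returns a dict with "image" (420x560x3 uint8, blue, green, red), "intrinsics" (3x3 intrinsics, pixels), "R" (3x3) and "t" (3): a world point X has camera coordinates R X + t. Camera axes: x right, y down, z forward; pixel columns grow to the right and rows downward; lengths in m; the calibration is good to about 2 mm. The wrist camera is an equidistant fisheye: a pixel r from the principal point sees the ray r / f radians off the axis. A picture is of the moment at which its call begins. There is no depth.
- r.finish_job(): hands the job in; it is judged then, once.
The state is a dict: "clock": time; "qpos": joint angles; "qd": joint speeds; "joint_torque": joint torques, N m; "position": TCP position; "orientation": TCP orientation; "force": force on the tool from outside, world axes, zero at the start; "torque": the same for the moment, N m; "opening": finger opening in m; "grip_force": force on a finger pad.
Only numpy, scipy, OpenCV 4.12 (cv2) and the standard library are available. Lean on these libraries where they do the work, as an engineer would, in place of code of your own. Each camera call takes 0.05 s, during which the arm holds its last target. There are 200 camera calls.

## Working session

There is one attempt and no reset: what is moved stays moved. The work goes in short steps, Python scripts to look and compute and a tool call to move; the robot and the scene stay as the last step left them, time stands still between calls to the robot, and variables do not carry over. Pictures are saved under pics/ and viewed, at most 16 in all, crops included, and the job is handed in when it is done.

Besides the shell and the picture viewer there is one more tool, called as a command line: name --argument value ..., lists and objects as JSON in quotes. arm_command: Moves the arm, as the interface text tells. Its arguments: {"type":"object","properties":{"deltas":{"type":"array","items":{"type":"object","properties":{"dx":{"type":"number"},"dy":{"type":"number"},"dz":{"type":"number"},"ax":{"type":"number"},"ay":{"type":"number"},"az":{"type":"number"}}}},"hand":{"type":"number"},"newtons":{"type":"number"}},"required":["deltas"]}

```bash
mkdir -p pics
python3 - <<'E'
from bench import r
import cv2,numpy as np
s=r.sense();print(s['clock'],s['position'],np.round(s['orientation'],3),s['opening'])
for n in ('scene','top'):
    c=r.camera(n);cv2.imwrite(f'pics/{n}0.png',c['image']);np.savez(f'{n}0.npz',**c);print(n,c['intrinsics'],np.round(c['R'],3),c['t'])
c=r.camera('wrist');cv2.imwrite('pics/wrist0.png',c['image']);np.savez('wrist0.npz',**c);print(c['intrinsics'],c['R'],c['t'])
E
```

```text
0.0 [0.24668942 0.57410538 0.40413183] [[-0.919  0.395 -0.   ]
 [ 0.395  0.919 -0.001]
 [-0.    -0.001 -1.   ]] 0.08531156690094026
scene [[481.69246994   0.         277.68674352]
 [  0.         481.69246994 209.96368795]
 [  0.           0.           1.        ]] [[ 0.508  0.861 -0.016]
 [ 0.7   -0.424 -0.575]
 [-0.502  0.281 -0.818]] [-0.31835257 -0.38583385  1.39872377]
top [[513.37020011   0.         280.84910959]
 [  0.         513.37020011 207.71198722]
 [  0.           0.           1.        ]] [[-0.014 -1.    -0.   ]
 [-0.996  0.014 -0.094]
 [ 0.094 -0.001 -0.996]] [0.02554415 0.56832657 1.21205938]
[[325.1922621    0.         280.32171121]
 [  0.         325.1922621  204.43913768]
 [  0.           0.           1.        ]] [[ 0.39503195  0.91866552 -0.00185204]
 [ 0.87740534 -0.37669087  0.29709235]
 [ 0.27223085 -0.11898595 -0.95484696]] [-0.62396595 -0.03888548  0.38063325]
```

View pics/top0.png

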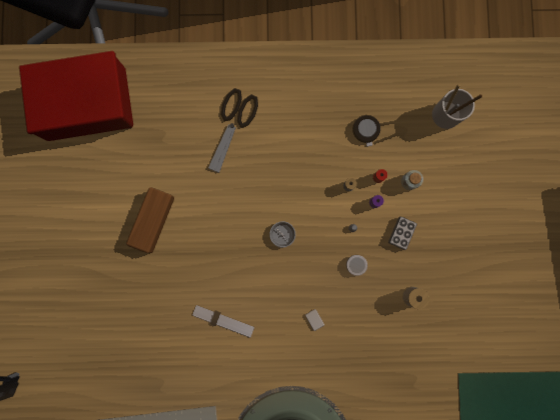

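View pics/scene0.png

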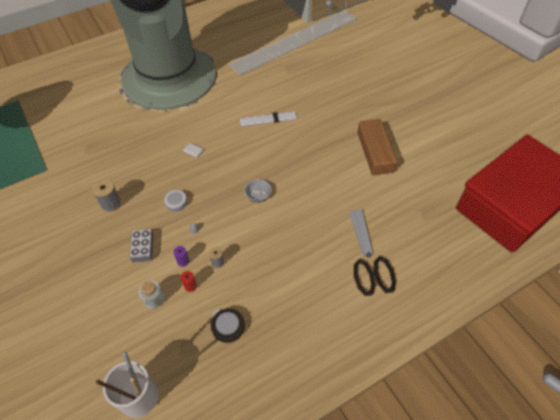

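```bash
cat > h.py <<'E'
import numpy as np,cv2
def ray(c,uv):
    K=c['intrinsics'];x=(uv[0]-K[0,2])/K[0,0];y=(uv[1]-K[1,2])/K[1,1]
    if c.get('fish',False):
        a=np.hypot(x,y);d=np.array([x/a*np.sin(a),y/a*np.sin(a),np.cos(a)]) if a>1e-9 else np.array([0,0,1.])
    else: d=np.array([x,y,1.])
    d=c['R'].T@d;return -c['R'].T@c['t'],d/np.linalg.norm(d)
def plane(c,uv,z):
    o,d=ray(c,uv);return o+d*(z-o[2])/d[2]
def proj(c,X):
    p=c['R']@np.asarray(X)+c['t'];K=c['intrinsics']
    if c.get('fish',False):
        n=np.hypot(p[0],p[1]);a=np.arctan2(n,p[2]);q=p[:2]/n*a
    else:q=p[:2]/p[2]
    return q*K[0,0]+K[:2,2]
def tri(obs):
    A=np.zeros((3,3));b=np.zeros(3)
    for c,uv in obs:
        o,d=ray(c,uv);P=np.eye(3)-np.outer(d,d);A+=P;b+=P@o
    X=np.linalg.solve(A,b);return X,[round(float(np.linalg.norm(proj(c,X)-uv)),1) for c,uv in obs]
def load(f):
    c=dict(np.load(f));c['fish']='wrist' in f;return c
def snap(r,n,tag):
    c=r.camera(n);np.savez(f'{n}{tag}.npz',**c);cv2.imwrite(f'pics/{n}{tag}.png',c['image']);c['fish']=n=='wrist';return c
def go(r,x,y,z,yaw=None,pos=None):
    """remaining move of grasp point (tool down) to x,y,z; yaw=angle of closing axis (world, mod pi)"""
    s=r.sense();R=s['orientation'];p=s['position']+R@[0,0,.155]
    out='p=%s yaw=%.3f open=%.4f grip=%.1f clk=%.1f '%(np.round(p,4),np.arctan2(R[1,1],R[0,1]),s['opening'],s['grip_force'],s['clock'])
    d=R.T@(np.array([x,y,z])-p)/.03
    out+='before-turn d=%s '%np.round(d,2)
    if yaw is not None:
        a=(yaw-np.arctan2(R[1,1],R[0,1])+np.pi/2)%np.pi-np.pi/2
        w=np.array([[np.cos(a),-np.sin(a),0],[np.sin(a),np.cos(a),0],[0,0,1]])
        out+='az=%.3f (q7=%.2f) after-turn d=%s'%(-a,s['qpos'][6],np.round((w@R).T@(np.array([x,y,z])-p)/.03,2))
    print(out)
E
python3 - <<'E'
from h import *
T=load('top0.npz');S=load('scene0.npz');W=load('wrist0.npz')
for c in(T,S,W):print(-c['R'].T@c['t'])
for n,t,s in [('dish',(281,235),(259,191)),('block',(150,220),(377,140)),('tin',(357,265),(176,199)),('box',(402,234),(142,240)),('jar',(415,179),(148,288)),('big',(418,298),(105,188)),('small',(350,185),(216,252)),('red',(381,174),(187,277)),('purple',(377,200),(181,251)),('thim',(353,228),(194,226))]:
    X,e=tri([(T,t),(S,s)]);print(n,np.round(X,3),e)
from bench import r
go(r,.5,-.2,.33,1.5708)
E
```

```text
[0.45271263 0.01845232 1.25993901]
[ 1.133643   -0.28264889  0.91739166]
[0.1769847  0.60385821 0.37384347]
dish [0.504 0.019 0.007] [0.5, 0.5]
block [0.543 0.33  0.045] [1.0, 1.0]
tin [ 0.429 -0.162  0.015] [1.0, 1.0]
box [ 0.502 -0.271  0.025] [0.7, 0.8]
jar [ 0.631 -0.302  0.05 ] [0.4, 0.5]
big [ 0.352 -0.294  0.061] [1.1, 1.1]
small [ 0.62  -0.148  0.039] [0.5, 0.6]
red [ 0.645 -0.224  0.042] [0.0, 0.0]
purple [ 0.583 -0.211  0.043] [0.6, 0.6]
thim [ 0.518 -0.156  0.012] [0.5, 0.5]
p=[0.2467 0.574  0.2493] yaw=1.165 open=0.0854 grip=0.0 clk=0.1 before-turn d=[-17.94 -20.37  -2.67] az=-0.406 (q7=-0.11) after-turn d=[ -8.44 -25.8   -2.67]
```

View pics/wrist0.png

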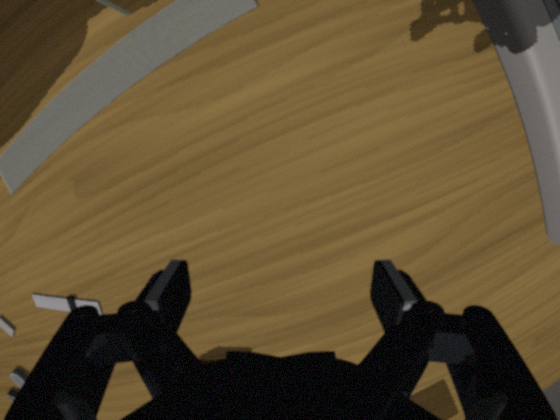

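arm_command --deltas '[{"az": -0.135},{"az": -0.135},{"az": -0.136},{"dx": -0.9,"dy": -0.95,"dz": -0.4},{"dx": -0.9,"dy": -0.95,"dz": -0.4}]'

```text
schema error: expected keys dx, dy, dz, ax, ay, az
```

arm_command --deltas '[{"dx": -0.9,"dy": -0.95,"dz": -0.4},{"dx": -0.9,"dy": -0.95,"dz": -0.4},{"dx": -0.9,"dy": -0.95,"dz": -0.4},{"dx": -0.9,"dy": -0.95,"dz": -0.4},{"dx": -0.9,"dy": -0.95,"dz": -0.4}]'

```text
schema error: expected keys dx, dy, dz, ax, ay, az
```

arm_command --deltas '[{"dx": -0.9,"dy": -0.95,"dz": -0.4},{"dx": -0.9,"dy": -0.95,"dz": -0.4},{"dx": -0.9,"dy": -0.95,"dz": -0.4},{"dx": -0.9,"dy": -0.95,"dz": -0.4},{"dx": -0.9,"dy": -0.95,"dz": -0.4}]'

```text
schema error: expected keys dx, dy, dz, ax, ay, az
```

arm_command --deltas '[{},{}]'

```text
schema error: expected keys dx, dy, dz, ax, ay, az
```

Run:
```python
from h import *
from bench import r
snap(r,'wrist','1');go(r,.62,-.19,.395,1.5708)
```

```text
p=[0.2467 0.5741 0.2494] yaw=1.165 open=0.0856 grip=0.0 clk=0.2 before-turn d=[-21.49 -18.49  -4.84] az=-0.406 (q7=-0.11) after-turn d=[-12.44 -25.47  -4.84]
```

View pics/wrist1.png

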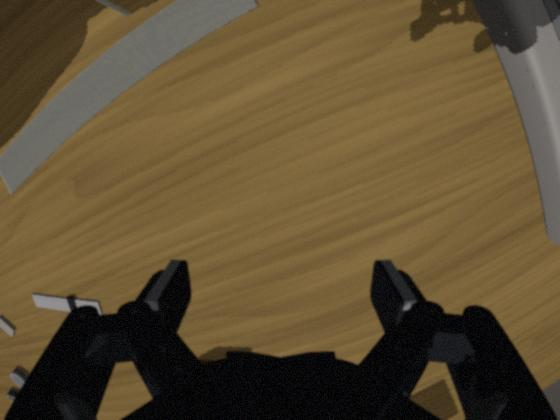

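The view is unchanged because the moves were refused: every row needs all six keys. I'll resend them in full.

arm_command --deltas '[{"dx": 0,"dy": 0,"dz": 0,"ax": 0,"ay": 0,"az": -0.135},{"dx": 0,"dy": 0,"dz": 0,"ax": 0,"ay": 0,"az": -0.135},{"dx": 0,"dy": 0,"dz": 0,"ax": 0,"ay": 0,"az": -0.136},{"dx": -0.9,"dy": -0.95,"dz": -0.4,"ax": 0,"ay": 0,"az": 0},{"dx": -0.9,"dy": -0.95,"dz": -0.4,"ax": 0,"ay": 0,"az": 0}]'

```text
clock: 0.82
position: [0.3012, 0.5165, 0.4287]
orientation: [[-1.0, -0.001, -0.0], [-0.001, 1.0, -0.001], [0.0, -0.001, -1.0]]
force: [-0.4, 1.7, 0.2]
opening: 0.0855
grip_force: 0.0
```

arm_command --deltas '[{"dx": -0.9,"dy": -0.95,"dz": -0.4,"ax": 0,"ay": 0,"az": 0},{"dx": -0.9,"dy": -0.95,"dz": -0.4,"ax": 0,"ay": 0,"az": 0},{"dx": -0.9,"dy": -0.95,"dz": -0.4,"ax": 0,"ay": 0,"az": 0},{"dx": -0.9,"dy": -0.95,"dz": -0.4,"ax": 0,"ay": 0,"az": 0},{"dx": -0.9,"dy": -0.95,"dz": -0.4,"ax": 0,"ay": 0,"az": 0}]'

```text
clock: 1.45
position: [0.4365, 0.3737, 0.4891]
orientation: [[-1.0, -0.0, -0.0], [-0.0, 1.0, -0.0], [0.0, -0.0, -1.0]]
force: [0.2, 0.2, 0.3]
opening: 0.0853
grip_force: 0.0
```

arm_command --deltas '[{"dx": -0.9,"dy": -0.95,"dz": -0.4,"ax": 0,"ay": 0,"az": 0},{"dx": -0.9,"dy": -0.95,"dz": -0.4,"ax": 0,"ay": 0,"az": 0},{"dx": -0.9,"dy": -0.95,"dz": -0.4,"ax": 0,"ay": 0,"az": 0},{"dx": -0.9,"dy": -0.95,"dz": -0.4,"ax": 0,"ay": 0,"az": 0},{"dx": -0.9,"dy": -0.95,"dz": -0.4,"ax": 0,"ay": 0,"az": 0}]'

```text
clock: 2.08
position: [0.5715, 0.2313, 0.549]
orientation: [[-1.0, -0.0, -0.0], [-0.0, 1.0, -0.0], [0.0, -0.0, -1.0]]
force: [0.0, -0.2, -0.9]
opening: 0.0851
grip_force: 0.0
```

arm_command --deltas '[{"dx": 0,"dy": 0,"dz": 0,"ax": 0,"ay": 0,"az": 0},{"dx": 0,"dy": 0,"dz": 0,"ax": 0,"ay": 0,"az": 0}]'

```text
clock: 2.33
position: [0.5705, 0.2327, 0.5483]
orientation: [[-1.0, -0.0, -0.001], [-0.0, 1.0, 0.0], [0.001, 0.0, -1.0]]
force: [0.0, 0.2, -0.8]
opening: 0.0853
grip_force: 0.0
```

Run:
```python
from h import *
from bench import r
snap(r,'wrist','1');go(r,.62,-.19,.395,1.5708)
```

```text
p=[0.5701 0.2331 0.3933] yaw=1.572 open=0.0854 grip=0.0 clk=2.4 before-turn d=[ -1.65 -14.1   -0.06] az=0.001 (q7=1.09) after-turn d=[ -1.66 -14.1   -0.06]
```

View pics/wrist1.png

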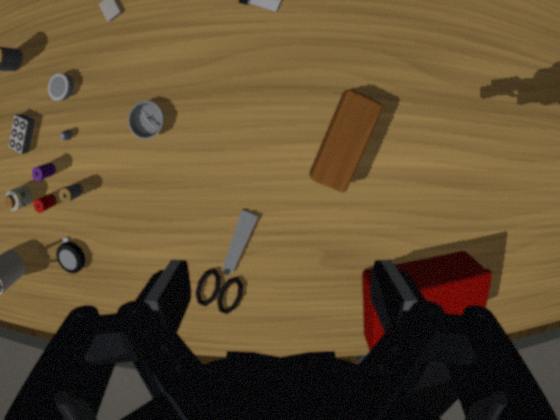

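arm_command --deltas '[{"dx": -0.1,"dy": -1,"dz": 0,"ax": 0,"ay": 0,"az": 0},{"dx": -0.1,"dy": -1,"dz": 0,"ax": 0,"ay": 0,"az": 0},{"dx": -0.1,"dy": -1,"dz": 0,"ax": 0,"ay": 0,"az": 0},{"dx": -0.1,"dy": -1,"dz": 0,"ax": 0,"ay": 0,"az": 0},{"dx": -0.1,"dy": -1,"dz": 0,"ax": 0,"ay": 0,"az": 0}]'

```text
clock: 3.0
position: [0.5854, 0.0824, 0.5485]
orientation: [[-1.0, -0.002, -0.0], [-0.002, 1.0, 0.0], [0.0, 0.0, -1.0]]
force: [-0.9, 0.4, 0.6]
opening: 0.0852
grip_force: 0.0
```

arm_command --deltas '[{"dx": -0.1,"dy": -1,"dz": 0,"ax": 0,"ay": 0,"az": 0},{"dx": -0.1,"dy": -1,"dz": 0,"ax": 0,"ay": 0,"az": 0},{"dx": -0.1,"dy": -1,"dz": 0,"ax": 0,"ay": 0,"az": 0},{"dx": -0.1,"dy": -1,"dz": 0,"ax": 0,"ay": 0,"az": 0},{"dx": -0.1,"dy": -1,"dz": 0,"ax": 0,"ay": 0,"az": 0}]'

```text
clock: 3.62
position: [0.6007, -0.0675, 0.5485]
orientation: [[-1.0, -0.002, -0.0], [-0.002, 1.0, 0.0], [0.0, 0.0, -1.0]]
force: [1.5, 0.1, 0.9]
opening: 0.0852
grip_force: 0.0
```

arm_command --deltas '[{"dx": -0.1,"dy": -1,"dz": 0,"ax": 0,"ay": 0,"az": 0},{"dx": -0.1,"dy": -1,"dz": 0,"ax": 0,"ay": 0,"az": 0},{"dx": 0,"dy": -0.5,"dz": 0,"ax": 0,"ay": 0,"az": 0},{"dx": 0,"dy": 0,"dz": 0,"ax": 0,"ay": 0,"az": 0},{"dx": 0,"dy": 0,"dz": 0,"ax": 0,"ay": 0,"az": 0}]'

```text
clock: 4.25
position: [0.607, -0.1412, 0.5487]
orientation: [[-1.0, -0.002, -0.0], [-0.002, 1.0, 0.001], [0.0, 0.001, -1.0]]
force: [0.1, 1.1, 0.0]
opening: 0.0854
grip_force: 0.0
```

Run:
```python
from h import *
from bench import r
snap(r,'wrist','2');print(r.sense()['position'])
```

```text
[ 0.60698873 -0.14124728  0.54872587]
```

View pics/wrist2.png

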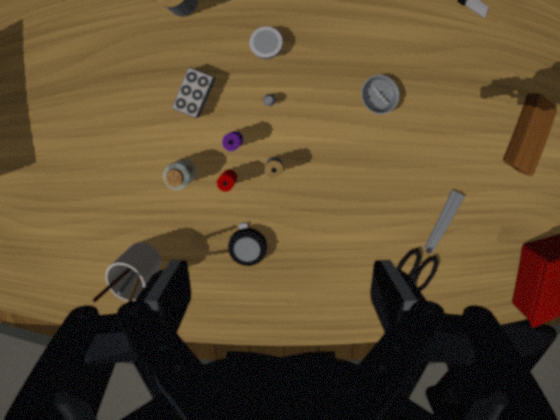

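Run:
```python
from h import *
A=cv2.imread('pics/wrist1.png');B=cv2.imread('pics/wrist2.png');T=cv2.imread('pics/top0.png')
def cr(I,u,v,w,h,k):return cv2.convertScaleAbs(cv2.resize(I[v:v+h,u:u+w],None,fx=k,fy=k,interpolation=cv2.INTER_CUBIC),alpha=1.6)
M=np.zeros((600,800,3),np.uint8)
M[0:480,0:400]=cr(A,300,80,100,120,4)
M[0:200,400:600]=cr(A,120,92,50,50,4)
M[200:400,400:600]=cr(B,357,70,50,50,4)
M[0:200,600:800]=cr(B,170,62,50,50,4)
M[200:400,600:800]=cr(B,242,18,50,50,4)
M[400:600,400:600]=cr(B,255,145,50,50,4)
M[400:600,600:800]=cr(B,155,150,50,50,4)
cv2.imwrite('pics/m1.png',M)
```

```text
(no output)
```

View pics/m1.png

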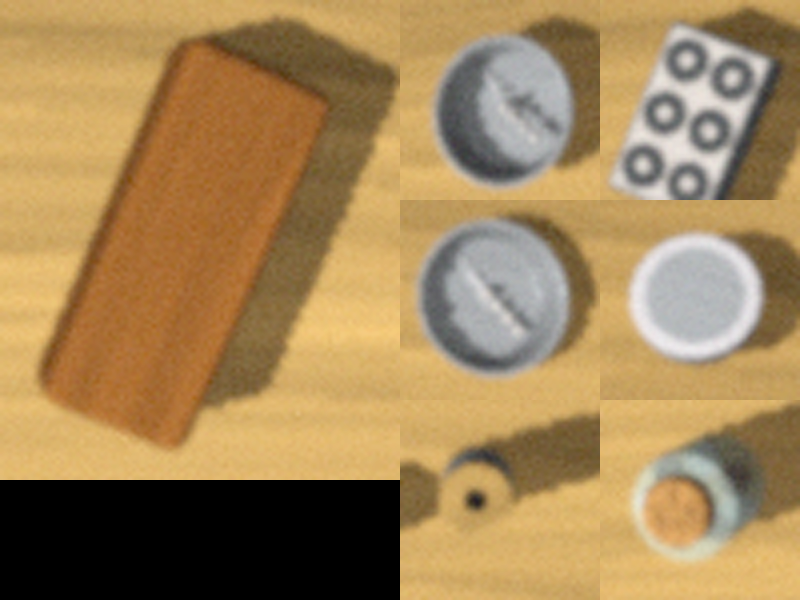

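```bash
cat > m.py <<'E'
from h import *
def mask(c,kind):
    H=cv2.cvtColor(cv2.GaussianBlur(c['image'],(3,3),0),cv2.COLOR_BGR2HSV).astype(int)
    if kind=='grey':return (H[...,1]<70)&(H[...,2]>60)
    if kind=='dish':return (H[...,1]<75)
    if kind=='brown':return (H[...,0]<13)&(H[...,1]>120)&(H[...,2]>50)
    if kind=='cork':return (H[...,0]<15)&(H[...,1]>70)&(H[...,2]>90)
def blob(c,kind,uv,half):
    u,v=map(int,uv);m=mask(c,kind).astype(np.uint8);w=np.zeros_like(m);w[max(0,v-half):v+half,max(0,u-half):u+half]=1
    m=cv2.morphologyEx(m*w,cv2.MORPH_CLOSE,np.ones((3,3)))
    cs,_=cv2.findContours(m,cv2.RETR_EXTERNAL,cv2.CHAIN_APPROX_NONE);k=max(cs,key=cv2.contourArea)
    return k[:,0].astype(float)
def cast(c,k,z):return np.array([plane(c,p,z)[:2] for p in k])
def circ(P):
    (x,y),a,b=cv2.fitEllipse((P*1000).astype(np.float32));return np.round([x,y,a[0],a[1]],1) if not np.isscalar(a) else 0
def rect(P):
    return cv2.minAreaRect((P*1000).astype(np.float32))
E
python3 - <<'E'
from m import *
W1=load('wrist1.npz');W2=load('wrist2.npz');T=load('top0.npz')
for n,kind,z,obs in [('dish','dish',.018,[(W1,(146,119)),(W2,(381,94)),(T,(281,235))]),('tin','grey',.02,[(W1,(61,87)),(W2,(266,42)),(T,(357,265))])]:
    o=[]
    for c,uv in obs:
        k=blob(c,kind,uv,25);(x,y),a,b=cv2.fitEllipse((cast(c,k,z)*1000).astype(np.float32));print(n,np.round([x,y,*a],1))
        o.append((c,proj(c,[x/1000,y/1000,z])))
    print('tri12',*tri(o[:2]),'tri all',*tri(o))
for c,uv,h in[(W1,(346,140),60),(T,(150,220),42)]:
    k=blob(c,'brown',uv,h);print('block',rect(cast(c,k,.045)))
for c,uv in[(W2,(194,92)),(T,(402,234))]:
    k=blob(c,'grey',uv,26);print('box',rect(cast(c,k,.024)))
for c,uv in[(W2,(174,177)),(T,(415,179))]:
    k=blob(c,'cork',uv,14);m=k.mean(0);print('cork',m,plane(c,m,.058),circ(cast(c,k,.058)) if len(k)>5 else'')
print('small hole',plane(W2,(273.6,169.4),.045))
E
```

```text
dish [506.1  14.   62.   63.8]
dish [506.1  14.1  62.1  63.8]
dish [505.2  15.8  59.9  60.3]
tri12 [0.50610037 0.01402932 0.01813231] [0.0, 0.0] tri all [0.50580136 0.0146654  0.01820632] [0.4, 0.4, 0.5]
tin [ 430.5 -162.2   49.6   54.3]
tin [ 430.4 -163.8   50.2   51.2]
tin [ 429.5 -162.3   46.7   47.8]
tri12 [ 0.43012331 -0.16383136  0.01800047] [0.1, 0.1] tri all [ 0.42994981 -0.16328319  0.01833227] [0.2, 0.4, 0.4]Traceback (most recent call last):
  File "<stdin>", line 10, in <module>
  File "m.py", line 11, in blob
    cs,_=cv2.findContours(m,cv2.RETR_EXTERNAL,cv2.CHAIN_APPROX_NONE);k=max(cs,key=cv2.contourArea)
                                                                       ~~~^^^^^^^^^^^^^^^^^^^^^^^^
ValueError: max() iterable argument is empty
```

```bash
python3 - <<'E'
from m import *
W1=load('wrist1.npz');W2=load('wrist2.npz');T=load('top0.npz')
for c,pts in[(W1,[(346,140),(330,170),(260,150),(385,150)]),(T,[(150,220),(150,280)]),(W2,[(174,177),(274,172),(274,175),(300,200)])]:
    H=cv2.cvtColor(cv2.GaussianBlur(c['image'],(3,3),0),cv2.COLOR_BGR2HSV);print([H[v,u].tolist() for u,v in pts])
E
sed -i "s/(H\[...,0\]<13)&(H\[...,1\]>120)&(H\[...,2\]>50)/((H[...,0]<14.5)\&(H[...,1]>120)\&(H[...,2]>50))/" m.py
python3 - <<'E'
from m import *
W1=load('wrist1.npz');W2=load('wrist2.npz');T=load('top0.npz')
def t(f):
    try:f()
    except Exception as e:print(e)
def blk(c,uv,h):
    k=blob(c,'brown',uv,h);print('block',rect(cast(c,k,.045)))
t(lambda:blk(W1,(346,140),60));t(lambda:blk(T,(150,220),42))
for c,uv in[(W2,(194,92)),(T,(402,234))]:
    k=blob(c,'grey',uv,26);print('box',rect(cast(c,k,.024)))
for c,uv in[(W2,(174,177)),(T,(415,179))]:
    k=blob(c,'cork',uv,14);m=k.mean(0);print('cork',m,plane(c,m,.058),circ(cast(c,k,.058)) if len(k)>5 else'')
print('small hole',plane(W2,(273.6,169.4),.045))
E
```

```text
[[14, 182, 105], [14, 172, 111], [19, 129, 140], [19, 131, 140]]
[[13, 171, 91], [17, 134, 116]]
[[16, 141, 132], [19, 124, 82], [19, 130, 122], [19, 132, 137]]
block ((546.0137329101562, 326.8106994628906), (60.31498718261719, 134.40402221679688), 68.34466552734375)
block ((541.7770385742188, 328.41595458984375), (66.05345916748047, 147.2761993408203), 68.36680603027344)
box ((505.0599365234375, -276.782470703125), (44.214046478271484, 70.46730041503906), 65.81514739990234)
box ((503.9593811035156, -274.7003173828125), (43.529972076416016, 69.24069213867188), 64.99404907226562)Traceback (most recent call last):
  File "<stdin>", line 12, in <module>
  File "m.py", line 11, in blob
    cs,_=cv2.findContours(m,cv2.RETR_EXTERNAL,cv2.CHAIN_APPROX_NONE);k=max(cs,key=cv2.contourArea)
                                                                       ~~~^^^^^^^^^^^^^^^^^^^^^^^^
ValueError: max() iterable argument is empty
```

```bash
sed -i "s/((H\[...,0\]<14.5)&(H\[...,1\]>120)&(H\[...,2\]>50))/((H[...,0]<17)\&(H[...,1]>150)\&(H[...,2]>50))/;s/(H\[...,0\]<15)&(H\[...,1\]>70)&(H\[...,2\]>90)/(H[...,0]<18)\&(H[...,1]>90)\&(H[...,2]>90)/" m.py
python3 - <<'E'
from m import *
W1=load('wrist1.npz');W2=load('wrist2.npz');T=load('top0.npz')
for c,uv,h in[(W1,(346,140),60),(T,(150,220),42)]:
    k=blob(c,'brown',uv,h);P=cast(c,k,.045);q=rect(P);b=cv2.boxPoints(q);d=np.hypot(*(q[0]-np.array([506.1,14.0])));print('block',q,d)
for c,uv in[(W2,(174,177)),(T,(415,179))]:
    k=blob(c,'cork',uv,14);m=(k.max(0)+k.min(0))/2;print('cork',m,plane(c,m,.058),circ(cast(c,k,.058)) if len(k)>5 else'')
p=plane(W2,(273.6,169.4),.045);print('small hole',p,'T px',proj(T,p),'W1',proj(W1,p))
E
```

```text
block ((542.6307983398438, 328.680908203125), (64.32650756835938, 147.7022247314453), 68.47700500488281) 316.794212723165
block ((541.6681518554688, 329.14080810546875), (67.26148223876953, 149.24514770507812), 68.46580505371094) 317.14164400119637
cork [173.5 177.5] [ 0.63201599 -0.30191265  0.058     ] [ 632.1 -301.8   24.6   24.9]
cork [414.5 178.5] [ 0.63047414 -0.29954961  0.058     ] [ 630.4 -299.4   69.    74.6]
small hole [ 0.62384545 -0.15145779  0.045     ] T px [351.19719288 182.95676068] W1 [ 64.54455846 195.03416617]
```

Run:
```python
from h import *
from bench import r
go(r,.505,-.277,.16,np.radians(65.8));print(r.tcp_to_tips)
```

```text
p=[ 0.607  -0.1412  0.3937] yaw=1.573 open=0.0855 grip=0.0 clk=4.3 before-turn d=[ 3.41 -4.53  7.79] az=0.424 (q7=1.75) after-turn d=[ 1.25 -5.53  7.79]
0.1734
```

arm_command --deltas '[{"dx": 0,"dy": 0,"dz": 0,"ax": 0,"ay": 0,"az": 0.141},{"dx": 0,"dy": 0,"dz": 0,"ax": 0,"ay": 0,"az": 0.141},{"dx": 0,"dy": 0,"dz": 0,"ax": 0,"ay": 0,"az": 0.142},{"dx": 0.16,"dy": -0.69,"dz": 0.97,"ax": 0,"ay": 0,"az": 0},{"dx": 0.16,"dy": -0.69,"dz": 0.97,"ax": 0,"ay": 0,"az": 0}]' --hand 0.6 --newtons 30

```text
clock: 4.92
position: [0.5809, -0.1756, 0.4899]
orientation: [[-0.912, 0.409, 0.001], [0.409, 0.912, 0.0], [-0.001, 0.0, -1.0]]
force: [0.2, -1.2, 0.3]
opening: 0.0684
grip_force: 0.0
```

arm_command --deltas '[{"dx": 0.16,"dy": -0.69,"dz": 0.97,"ax": 0,"ay": 0,"az": 0},{"dx": 0.16,"dy": -0.69,"dz": 0.97,"ax": 0,"ay": 0,"az": 0},{"dx": 0.16,"dy": -0.69,"dz": 0.97,"ax": 0,"ay": 0,"az": 0},{"dx": 0.16,"dy": -0.69,"dz": 0.97,"ax": 0,"ay": 0,"az": 0},{"dx": 0.16,"dy": -0.69,"dz": 0.97,"ax": 0,"ay": 0,"az": 0}]'

```text
clock: 5.55
position: [0.5166, -0.2604, 0.3443]
orientation: [[-0.912, 0.41, 0.0], [0.41, 0.912, 0.0], [-0.0, 0.0, -1.0]]
force: [0.8, 0.2, -0.5]
opening: 0.0682
grip_force: 0.0
```

arm_command --deltas '[{"dx": 0.14,"dy": -0.7,"dz": 1.0,"ax": 0,"ay": 0,"az": 0},{"dx": 0,"dy": 0,"dz": 0,"ax": 0,"ay": 0,"az": 0},{"dx": 0,"dy": 0,"dz": 0,"ax": 0,"ay": 0,"az": 0}]'

```text
clock: 5.92
position: [0.505, -0.2775, 0.3158]
orientation: [[-0.912, 0.41, 0.001], [0.41, 0.912, 0.0], [-0.001, 0.001, -1.0]]
force: [0.4, -0.3, -0.2]
opening: 0.0685
grip_force: 0.0
```

Run:
```python
from m import *
from bench import r
c=snap(r,'wrist','3');uv=proj(c,[.505,-.277,.024]);print(uv)
k=blob(c,'grey',uv,80);q=rect(cast(c,k,.024));print(q);x,y=np.array(q[0])/1000
W2=load('wrist2.npz');k=blob(W2,'grey',(194,92),26);q=rect(cast(W2,k,.024));p2=proj(W2,[q[0][0]/1000,q[0][1]/1000,.024])
print('tri',*tri([(c,proj(c,[x,y,.024])),(W2,p2)]))
go(r,x,y,.02,np.radians(q[2]))
```

```text
[281.1089646  197.47510669]
((504.8083190917969, -277.0473327636719), (43.58261489868164, 68.66625213623047), 65.21121215820312)
tri [ 0.50503451 -0.27710579  0.02302776] [0.1, 0.0]
p=[ 0.5054 -0.2775  0.161 ] yaw=1.148 open=0.0684 grip=0.0 clk=6.0 before-turn d=[0.03 0.   4.7 ] az=-0.000 (q7=1.68) after-turn d=[0.03 0.   4.7 ]
```

View pics/wrist3.png

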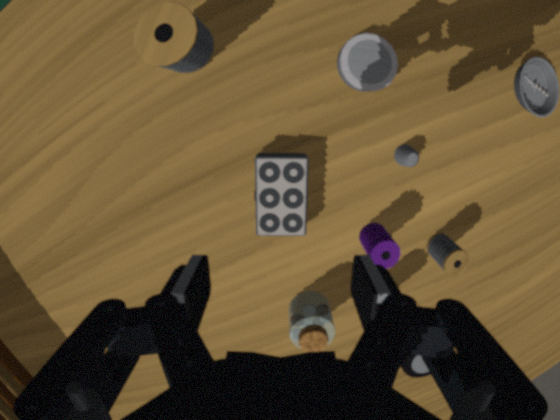

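arm_command --deltas '[{"dx": 0,"dy": 0,"dz": 0.95,"ax": 0,"ay": 0,"az": 0},{"dx": 0,"dy": 0,"dz": 0.95,"ax": 0,"ay": 0,"az": 0},{"dx": 0,"dy": 0,"dz": 0.95,"ax": 0,"ay": 0,"az": 0},{"dx": 0,"dy": 0,"dz": 0.95,"ax": 0,"ay": 0,"az": 0},{"dx": 0,"dy": 0,"dz": 0.95,"ax": 0,"ay": 0,"az": 0}]'

```text
clock: 6.6
position: [0.5054, -0.2776, 0.1727]
orientation: [[-0.912, 0.41, 0.002], [0.41, 0.912, -0.0], [-0.002, 0.001, -1.0]]
force: [-0.7, 0.3, 0.7]
opening: 0.0683
grip_force: 0.0
```

arm_command --deltas '[{"dx": 0,"dy": 0,"dz": 0,"ax": 0,"ay": 0,"az": 0},{"dx": 0,"dy": 0,"dz": 0,"ax": 0,"ay": 0,"az": 0},{"dx": 0,"dy": 0,"dz": 0,"ax": 0,"ay": 0,"az": 0},{"dx": 0,"dy": 0,"dz": 0,"ax": 0,"ay": 0,"az": 0}]' --hand -1

```text
clock: 7.1
position: [0.5045, -0.2784, 0.1734]
orientation: [[-0.912, 0.411, 0.001], [0.411, 0.912, -0.0], [-0.001, 0.0, -1.0]]
force: [0.0, 0.4, -0.3]
opening: 0.0433
grip_force: 31.5
```

Run:
```python
from h import *
from bench import r
go(r,.5435,.3318,.19,np.radians(68.5))
```

```text
p=[ 0.5046 -0.2785  0.0184] yaw=1.147 open=0.0433 grip=31.5 clk=7.1 before-turn d=[ 7.18 19.08 -5.73] az=-0.048 (q7=1.72) after-turn d=[ 6.24 19.4  -5.73]
```

arm_command --deltas '[{"dx": 0,"dy": 0,"dz": -0.95,"ax": 0,"ay": 0,"az": 0},{"dx": 0,"dy": 0,"dz": -0.95,"ax": 0,"ay": 0,"az": 0},{"dx": 0,"dy": 0,"dz": -0.95,"ax": 0,"ay": 0,"az": 0},{"dx": 0,"dy": 0,"dz": -0.95,"ax": 0,"ay": 0,"az": 0},{"dx": 0,"dy": 0,"dz": -0.95,"ax": 0,"ay": 0,"az": 0}]'

```text
clock: 7.72
position: [0.5041, -0.2783, 0.3164]
orientation: [[-0.911, 0.411, 0.0], [0.411, 0.911, -0.0], [-0.0, 0.0, -1.0]]
force: [-0.6, -0.2, -1.3]
opening: 0.0432
grip_force: 31.5
```

arm_command --deltas '[{"dx": 0,"dy": 0,"dz": -0.95,"ax": 0,"ay": 0,"az": -0.048},{"dx": 0.26,"dy": 0.97,"dz": 0,"ax": 0,"ay": 0,"az": 0},{"dx": 0.26,"dy": 0.97,"dz": 0,"ax": 0,"ay": 0,"az": 0},{"dx": 0.26,"dy": 0.97,"dz": 0,"ax": 0,"ay": 0,"az": 0},{"dx": 0.26,"dy": 0.97,"dz": 0,"ax": 0,"ay": 0,"az": 0}]'

```text
clock: 8.35
position: [0.5178, -0.1577, 0.344]
orientation: [[-0.93, 0.367, 0.001], [0.367, 0.93, -0.0], [-0.001, 0.0, -1.0]]
force: [0.2, -0.1, -0.8]
opening: 0.0428
grip_force: 31.6
```

arm_command --deltas '[{"dx": 0.26,"dy": 0.97,"dz": 0,"ax": 0,"ay": 0,"az": 0},{"dx": 0.26,"dy": 0.97,"dz": 0,"ax": 0,"ay": 0,"az": 0},{"dx": 0.26,"dy": 0.97,"dz": 0,"ax": 0,"ay": 0,"az": 0},{"dx": 0.26,"dy": 0.97,"dz": 0,"ax": 0,"ay": 0,"az": 0},{"dx": 0.26,"dy": 0.97,"dz": 0,"ax": 0,"ay": 0,"az": 0}]'

```text
clock: 8.98
position: [0.535, -0.0081, 0.344]
orientation: [[-0.93, 0.367, 0.001], [0.367, 0.93, 0.0], [-0.0, 0.0, -1.0]]
force: [-0.8, -0.1, -1.5]
opening: 0.0436
grip_force: 31.6
```

arm_command --deltas '[{"dx": 0.26,"dy": 0.97,"dz": 0,"ax": 0,"ay": 0,"az": 0},{"dx": 0.26,"dy": 0.97,"dz": 0,"ax": 0,"ay": 0,"az": 0},{"dx": 0.26,"dy": 0.97,"dz": 0,"ax": 0,"ay": 0,"az": 0},{"dx": 0.26,"dy": 0.97,"dz": 0,"ax": 0,"ay": 0,"az": 0},{"dx": 0.26,"dy": 0.97,"dz": 0,"ax": 0,"ay": 0,"az": 0}]'

```text
clock: 9.6
position: [0.5521, 0.1416, 0.3439]
orientation: [[-0.93, 0.367, 0.0], [0.367, 0.93, 0.0], [-0.0, 0.0, -1.0]]
force: [-0.1, 0.2, -1.1]
opening: 0.0432
grip_force: 31.6
```

arm_command --deltas '[{"dx": 0.26,"dy": 0.97,"dz": 0,"ax": 0,"ay": 0,"az": 0},{"dx": 0.26,"dy": 0.97,"dz": 0,"ax": 0,"ay": 0,"az": 0},{"dx": 0,"dy": 0,"dz": 0,"ax": 0,"ay": 0,"az": 0},{"dx": 0,"dy": 0,"dz": 0,"ax": 0,"ay": 0,"az": 0}]'

```text
clock: 10.1
position: [0.5589, 0.2, 0.3437]
orientation: [[-0.93, 0.367, 0.0], [0.367, 0.93, -0.0], [-0.0, -0.0, -1.0]]
force: [0.6, -0.5, -1.5]
opening: 0.0435
grip_force: 31.6
```

Run:
```python
from m import *
from bench import r
c=snap(r,'wrist','4');uv=proj(c,[.5435,.3318,.045]);print(uv)
k=blob(c,'brown',uv,130);q=rect(cast(c,k,.045));print(q,np.hypot(*(np.array(q[0])-[506.1,14])))
W1=load('wrist1.npz')
go(r,.5435,.3318,.19,np.radians(68.5))
I=cv2.convertScaleAbs(c['image'],alpha=1.6)
for p in k[::6].astype(int):cv2.circle(I,tuple(map(int,p)),1,(0,255,0),-1)
cv2.imwrite('pics/w4.png',I)
```

```text
[415.84150509 126.79226703]
((541.0717163085938, 325.62591552734375), (67.88468933105469, 145.95240783691406), 68.41521453857422) 313.5820979740775
p=[0.559  0.1996 0.1887] yaw=1.194 open=0.0435 grip=31.6 clk=10.2 before-turn d=[ 2.1   3.91 -0.04] az=-0.002 (q7=0.85) after-turn d=[ 2.1   3.91 -0.04]
```

View pics/w4.png

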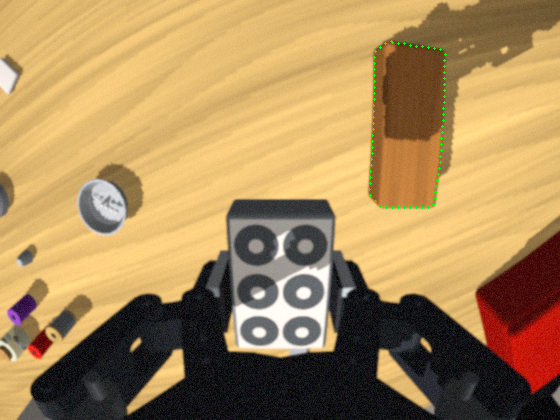

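arm_command --deltas '[{"dx": 0.525,"dy": 0.98,"dz": 0,"ax": 0,"ay": 0,"az": 0},{"dx": 0.525,"dy": 0.98,"dz": 0,"ax": 0,"ay": 0,"az": 0},{"dx": 0.525,"dy": 0.98,"dz": 0,"ax": 0,"ay": 0,"az": 0},{"dx": 0.525,"dy": 0.98,"dz": 0,"ax": 0,"ay": 0,"az": 0},{"dx": 0,"dy": 0,"dz": 0.8,"ax": 0,"ay": 0,"az": 0}]'

```text
clock: 10.78
position: [0.5433, 0.3351, 0.3206]
orientation: [[-0.931, 0.365, 0.002], [0.365, 0.931, 0.003], [-0.001, 0.003, -1.0]]
force: [0.2, -0.7, -2.3]
opening: 0.0434
grip_force: 31.6
```

arm_command --deltas '[{"dx": 0,"dy": 0,"dz": 0.8,"ax": 0,"ay": 0,"az": 0},{"dx": 0,"dy": 0,"dz": 0.8,"ax": 0,"ay": 0,"az": 0},{"dx": 0,"dy": 0,"dz": 0.8,"ax": 0,"ay": 0,"az": 0},{"dx": 0,"dy": 0,"dz": 0.8,"ax": 0,"ay": 0,"az": 0},{"dx": 0,"dy": 0,"dz": 0,"ax": 0,"ay": 0,"az": 0}]'

```text
clock: 11.4
position: [0.5434, 0.3319, 0.2223]
orientation: [[-0.93, 0.368, -0.002], [0.368, 0.93, -0.002], [0.001, -0.002, -1.0]]
force: [0.8, 0.1, -0.4]
opening: 0.0436
grip_force: 31.5
```

Run:
```python
from h import *
from bench import r
go(r,.5435,.3318,.0634,np.radians(68.45))
```

```text
p=[0.5431 0.3316 0.0673] yaw=1.194 open=0.0436 grip=31.5 clk=11.4 before-turn d=[-0.01  0.01  0.13] az=-0.001 (q7=0.67) after-turn d=[-0.01  0.01  0.13]
```

Down the last 4 mm gently, release a little, then rise.

arm_command --deltas '[{"dx": -0.01,"dy": 0.01,"dz": 0.09,"ax": 0,"ay": 0,"az": 0},{"dx": 0,"dy": 0,"dz": 0.04,"ax": 0,"ay": 0,"az": 0},{"dx": 0,"dy": 0,"dz": 0,"ax": 0,"ay": 0,"az": 0}]'

```text
clock: 11.78
position: [0.5441, 0.3332, 0.2202]
orientation: [[-0.93, 0.367, 0.001], [0.367, 0.93, 0.0], [-0.0, 0.001, -1.0]]
force: [-0.5, 0.1, -1.0]
opening: 0.0434
grip_force: 31.5
```

arm_command --deltas '[{"dx": 0,"dy": 0,"dz": 0,"ax": 0,"ay": 0,"az": 0},{"dx": 0,"dy": 0,"dz": 0,"ax": 0,"ay": 0,"az": 0},{"dx": 0,"dy": 0,"dz": -0.5,"ax": 0,"ay": 0,"az": 0},{"dx": 0,"dy": 0,"dz": -0.9,"ax": 0,"ay": 0,"az": 0},{"dx": 0,"dy": 0,"dz": -0.9,"ax": 0,"ay": 0,"az": 0}]' --hand 0.6

```text
clock: 12.4
position: [0.544, 0.3332, 0.2904]
orientation: [[-0.93, 0.367, 0.0], [0.367, 0.93, 0.0], [-0.0, 0.0, -1.0]]
force: [-0.0, 0.5, 0.7]
opening: 0.0681
grip_force: 0.0
```

arm_command --deltas '[{"dx": 0,"dy": 0,"dz": -0.9,"ax": 0,"ay": 0,"az": 0},{"dx": 0,"dy": 0,"dz": -0.8,"ax": 0,"ay": 0,"az": 0},{"dx": 0,"dy": 0,"dz": 0,"ax": 0,"ay": 0,"az": 0},{"dx": 0,"dy": 0,"dz": 0,"ax": 0,"ay": 0,"az": 0}]'

```text
clock: 12.9
position: [0.5438, 0.3331, 0.3397]
orientation: [[-0.93, 0.367, -0.0], [0.367, 0.93, 0.0], [0.0, 0.0, -1.0]]
force: [-0.0, -0.1, -0.1]
opening: 0.0681
grip_force: 0.0
```

Run:
```python
from m import *
from bench import r
c=snap(r,'wrist','5');uv=proj(c,[.5435,.3318,.069]);print(uv)
k=blob(c,'grey',uv,70);q=rect(cast(c,k,.069));print(q)
I=cv2.convertScaleAbs(c['image'],alpha=1.6)
cv2.imwrite('pics/w5.png',I)
W2=load('wrist2.npz')
go(r,.430,-.1638,.16,np.radians(68.45))
```

```text
[279.10165664 206.02774111]
((543.7266235351562, 333.0943603515625), (43.40172576904297, 68.6699447631836), 68.44580841064453)
p=[0.5437 0.333  0.1843] yaw=1.195 open=0.0682 grip=0.0 clk=12.9 before-turn d=[ -2.56 -16.8    0.82] az=0.000 (q7=0.65) after-turn d=[ -2.56 -16.79   0.82]
```

View pics/w5.png

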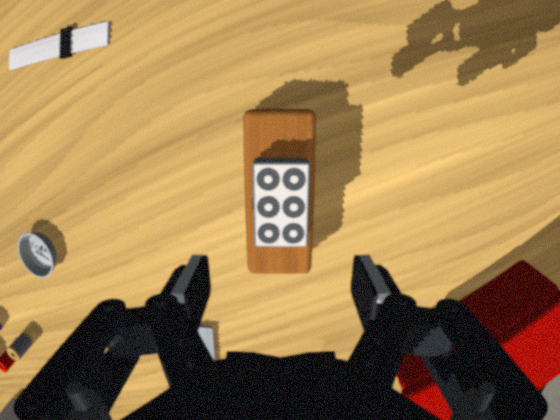

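Run:
```python
from m import *
c=load('wrist5.npz')
m=mask(c,'brown').astype(np.uint8);g=mask(c,'grey').astype(np.uint8)
R=c['R']
# scan lines across block, edges in block frame at z=.045
a=np.radians(68.45);w=np.array([np.cos(a),np.sin(a)]);l=np.array([-w[1],w[0]])
k=blob(c,'brown',(280,140),180);k=k[(k[:,0]>230)&(k[:,0]<330)]
P=cast(c,k,.045)*1000-[543.5,331.8];s=P@w;t=P@l
for lo,hi in[(40,60),(-60,-40)]:
    q=(t>lo)&(t<hi);print('t',lo,'s left',np.round(np.median(s[q&(s<0)]),1),'right',np.round(np.median(s[q&(s>0)]),1))
q=abs(s)<20;print('ends',np.median(t[q&(t>60)]),np.median(t[q&(t<-60)]))
print('nadir s,t',((-R.T@c['t'])[:2]*1000-[543.5,331.8])@w,((-R.T@c['t'])[:2]*1000-[543.5,331.8])@l)
```

```text
t 40 s left -28.7 right 29.1
t -60 s left -28.7 right 27.9
ends 73.93203942918737 -71.61106119242623
nadir s,t 1.1512867464197158 76.04102825226303
```

arm_command --deltas '[{"dx": -0.15,"dy": -0.99,"dz": 0,"ax": 0,"ay": 0,"az": 0},{"dx": -0.15,"dy": -0.99,"dz": 0,"ax": 0,"ay": 0,"az": 0},{"dx": -0.15,"dy": -0.99,"dz": 0,"ax": 0,"ay": 0,"az": 0},{"dx": -0.15,"dy": -0.99,"dz": 0,"ax": 0,"ay": 0,"az": 0},{"dx": -0.15,"dy": -0.99,"dz": 0,"ax": 0,"ay": 0,"az": 0}]'

```text
clock: 13.58
position: [0.5099, 0.1858, 0.339]
orientation: [[-0.93, 0.367, -0.001], [0.367, 0.93, -0.001], [0.001, -0.001, -1.0]]
force: [-0.1, -0.7, 0.3]
opening: 0.0683
grip_force: 0.0
```

arm_command --deltas '[{"dx": -0.15,"dy": -0.99,"dz": 0,"ax": 0,"ay": 0,"az": 0},{"dx": -0.15,"dy": -0.99,"dz": 0,"ax": 0,"ay": 0,"az": 0},{"dx": -0.15,"dy": -0.99,"dz": 0,"ax": 0,"ay": 0,"az": 0},{"dx": -0.15,"dy": -0.99,"dz": 0,"ax": 0,"ay": 0,"az": 0},{"dx": -0.15,"dy": -0.99,"dz": 0,"ax": 0,"ay": 0,"az": 0}]'

```text
clock: 14.2
position: [0.4763, 0.0395, 0.3392]
orientation: [[-0.93, 0.367, -0.001], [0.367, 0.93, -0.0], [0.001, -0.001, -1.0]]
force: [-0.5, -0.1, -0.6]
opening: 0.0683
grip_force: 0.0
```

arm_command --deltas '[{"dx": -0.15,"dy": -0.99,"dz": 0,"ax": 0,"ay": 0,"az": 0},{"dx": -0.15,"dy": -0.99,"dz": 0,"ax": 0,"ay": 0,"az": 0},{"dx": -0.15,"dy": -0.99,"dz": 0,"ax": 0,"ay": 0,"az": 0},{"dx": -0.15,"dy": -0.99,"dz": 0,"ax": 0,"ay": 0,"az": 0},{"dx": -0.15,"dy": -0.99,"dz": 0,"ax": 0,"ay": 0,"az": 0}]'

```text
clock: 14.82
position: [0.4428, -0.1069, 0.3392]
orientation: [[-0.93, 0.367, -0.001], [0.367, 0.93, -0.0], [0.001, -0.0, -1.0]]
force: [0.5, 0.8, 1.1]
opening: 0.0683
grip_force: 0.0
```

arm_command --deltas '[{"dx": -0.15,"dy": -0.99,"dz": 0.4,"ax": 0,"ay": 0,"az": 0},{"dx": -0.15,"dy": -0.99,"dz": 0.4,"ax": 0,"ay": 0,"az": 0},{"dx": 0,"dy": 0,"dz": 0,"ax": 0,"ay": 0,"az": 0},{"dx": 0,"dy": 0,"dz": 0,"ax": 0,"ay": 0,"az": 0}]'

```text
clock: 15.32
position: [0.4298, -0.1641, 0.3154]
orientation: [[-0.93, 0.367, -0.001], [0.367, 0.93, 0.0], [0.001, 0.0, -1.0]]
force: [0.6, 0.0, -0.5]
opening: 0.0679
grip_force: 0.0
```

Run:
```python
from m import *
from bench import r
c=snap(r,'wrist','6');W2=load('wrist2.npz');uv=proj(c,[.430,-.1638,.02]);print(uv)
k=blob(c,'grey',uv,50);(x,y),a,_=cv2.fitEllipse((cast(c,k,.02)*1000).astype(np.float32));print(x,y,a)
print(tri([(c,proj(c,[x/1000,y/1000,.02])),(W2,proj(W2,[.4304,-.1638,.02]))]))
go(r,x/1000,y/1000,.018)
```

```text
[281.22062146 197.18254992]
429.0484619140625 -163.6825408935547 (49.534027099609375, 50.426231384277344)
(array([ 0.42981211, -0.16395465,  0.01710851]), [0.0, 0.0])
p=[ 0.43   -0.1638  0.1606] yaw=1.196 open=0.0681 grip=0.0 clk=15.4 before-turn d=[ 0.03 -0.01  4.75]
```

arm_command --deltas '[{"dx": 0.02,"dy": 0,"dz": 0.95,"ax": 0,"ay": 0,"az": 0},{"dx": 0,"dy": 0,"dz": 0.95,"ax": 0,"ay": 0,"az": 0},{"dx": 0,"dy": 0,"dz": 0.95,"ax": 0,"ay": 0,"az": 0},{"dx": 0,"dy": 0,"dz": 0.95,"ax": 0,"ay": 0,"az": 0},{"dx": 0,"dy": 0,"dz": 0.95,"ax": 0,"ay": 0,"az": 0}]'

```text
clock: 16.0
position: [0.4297, -0.1634, 0.1724]
orientation: [[-0.931, 0.366, 0.001], [0.366, 0.931, 0.0], [-0.001, 0.0, -1.0]]
force: [0.3, 0.2, 0.6]
opening: 0.0683
grip_force: 0.0
```

arm_command --deltas '[{"dx": 0,"dy": 0,"dz": 0,"ax": 0,"ay": 0,"az": 0},{"dx": 0,"dy": 0,"dz": 0,"ax": 0,"ay": 0,"az": 0},{"dx": 0,"dy": 0,"dz": 0,"ax": 0,"ay": 0,"az": 0},{"dx": 0,"dy": 0,"dz": 0,"ax": 0,"ay": 0,"az": 0}]' --hand -1

```text
clock: 16.5
position: [0.4295, -0.1643, 0.1739]
orientation: [[-0.93, 0.367, 0.001], [0.367, 0.93, -0.0], [-0.001, 0.0, -1.0]]
force: [-0.3, -0.4, -0.1]
opening: 0.0486
grip_force: 31.0
```

Run:
```python
from h import *
from bench import r
go(r,.5436,.3326,.18,np.radians(68.45))
```

```text
p=[ 0.4297 -0.1643  0.0189] yaw=1.195 open=0.0486 grip=31.0 clk=16.5 before-turn d=[ 2.54 16.8  -5.37] az=0.000 (q7=1.64) after-turn d=[ 2.55 16.8  -5.37]
```

arm_command --deltas '[{"dx": 0,"dy": 0,"dz": -0.9,"ax": 0,"ay": 0,"az": 0},{"dx": 0,"dy": 0,"dz": -0.9,"ax": 0,"ay": 0,"az": 0},{"dx": 0,"dy": 0,"dz": -0.9,"ax": 0,"ay": 0,"az": 0},{"dx": 0,"dy": 0,"dz": -0.9,"ax": 0,"ay": 0,"az": 0},{"dx": 0,"dy": 0,"dz": -0.9,"ax": 0,"ay": 0,"az": 0}]'

```text
clock: 17.12
position: [0.4291, -0.1643, 0.3095]
orientation: [[-0.93, 0.367, 0.001], [0.367, 0.93, -0.0], [-0.001, 0.0, -1.0]]
force: [0.8, -0.8, -1.0]
opening: 0.0484
grip_force: 31.3
```

arm_command --deltas '[{"dx": 0,"dy": 0.9,"dz": -0.9,"ax": 0,"ay": 0,"az": 0},{"dx": 0.15,"dy": 0.99,"dz": 0,"ax": 0,"ay": 0,"az": 0},{"dx": 0.15,"dy": 0.99,"dz": 0,"ax": 0,"ay": 0,"az": 0},{"dx": 0.15,"dy": 0.99,"dz": 0,"ax": 0,"ay": 0,"az": 0},{"dx": 0.15,"dy": 0.99,"dz": 0,"ax": 0,"ay": 0,"az": 0}]'

```text
clock: 17.75
position: [0.466, -0.0211, 0.3356]
orientation: [[-0.93, 0.367, 0.001], [0.367, 0.93, 0.0], [-0.001, 0.0, -1.0]]
force: [0.2, -0.5, -0.3]
opening: 0.0485
grip_force: 31.3
```

arm_command --deltas '[{"dx": 0.15,"dy": 0.99,"dz": 0,"ax": 0,"ay": 0,"az": 0},{"dx": 0.15,"dy": 0.99,"dz": 0,"ax": 0,"ay": 0,"az": 0},{"dx": 0.15,"dy": 0.99,"dz": 0,"ax": 0,"ay": 0,"az": 0},{"dx": 0.15,"dy": 0.99,"dz": 0,"ax": 0,"ay": 0,"az": 0},{"dx": 0.15,"dy": 0.99,"dz": 0,"ax": 0,"ay": 0,"az": 0}]'

```text
clock: 18.38
position: [0.4996, 0.1252, 0.3356]
orientation: [[-0.93, 0.367, 0.0], [0.367, 0.93, 0.0], [-0.0, 0.0, -1.0]]
force: [0.4, 0.1, -0.3]
opening: 0.0487
grip_force: 31.3
```

arm_command --deltas '[{"dx": 0.15,"dy": 0.99,"dz": 0,"ax": 0,"ay": 0,"az": 0},{"dx": 0.15,"dy": 0.99,"dz": 0,"ax": 0,"ay": 0,"az": 0},{"dx": 0.15,"dy": 0.99,"dz": 0,"ax": 0,"ay": 0,"az": 0},{"dx": 0.15,"dy": 0.99,"dz": 0,"ax": 0,"ay": 0,"az": 0},{"dx": 0.15,"dy": 0.99,"dz": 0,"ax": 0,"ay": 0,"az": 0}]'

```text
clock: 19.0
position: [0.5332, 0.2716, 0.3355]
orientation: [[-0.93, 0.367, 0.0], [0.367, 0.93, 0.0], [-0.0, 0.0, -1.0]]
force: [0.8, -0.9, -0.3]
opening: 0.0488
grip_force: 31.3
```

arm_command --deltas '[{"dx": 0.15,"dy": 0.99,"dz": 0,"ax": 0,"ay": 0,"az": 0},{"dx": 0.15,"dy": 0.06,"dz": 0,"ax": 0,"ay": 0,"az": 0},{"dx": 0,"dy": 0,"dz": 0.8,"ax": 0,"ay": 0,"az": 0},{"dx": 0,"dy": 0,"dz": 0.8,"ax": 0,"ay": 0,"az": 0},{"dx": 0,"dy": 0,"dz": 0.8,"ax": 0,"ay": 0,"az": 0}]'

```text
clock: 19.62
position: [0.5361, 0.3025, 0.2628]
orientation: [[-0.93, 0.368, 0.0], [0.368, 0.93, -0.0], [-0.0, -0.0, -1.0]]
force: [0.3, 0.3, -1.2]
opening: 0.0487
grip_force: 31.3
```

arm_command --deltas '[{"dx": 0,"dy": 0,"dz": 0.4,"ax": 0,"ay": 0,"az": 0},{"dx": 0,"dy": 0,"dz": 0,"ax": 0,"ay": 0,"az": 0},{"dx": 0,"dy": 0,"dz": 0,"ax": 0,"ay": 0,"az": 0}]'

```text
clock: 20.0
position: [0.5366, 0.3033, 0.2521]
orientation: [[-0.93, 0.367, 0.001], [0.367, 0.93, 0.001], [-0.001, 0.001, -1.0]]
force: [0.3, -0.1, -1.0]
opening: 0.0486
grip_force: 31.3
```

Run:
```python
from h import *
from bench import r
go(r,.5436,.3326,.0879,np.radians(68.45))
```

```text
p=[0.5367 0.3034 0.0971] yaw=1.195 open=0.0486 grip=31.3 clk=20.0 before-turn d=[0.14 0.99 0.31] az=0.000 (q7=0.71) after-turn d=[0.14 0.99 0.31]
```

arm_command --deltas '[{"dx": 0.07,"dy": 0.5,"dz": 0,"ax": 0,"ay": 0,"az": 0},{"dx": 0.07,"dy": 0.49,"dz": 0,"ax": 0,"ay": 0,"az": 0},{"dx": 0,"dy": 0,"dz": 0.15,"ax": 0,"ay": 0,"az": 0},{"dx": 0,"dy": 0,"dz": 0,"ax": 0,"ay": 0,"az": 0},{"dx": 0,"dy": 0,"dz": 0,"ax": 0,"ay": 0,"az": 0}]'

```text
clock: 20.62
position: [0.5433, 0.332, 0.2465]
orientation: [[-0.93, 0.368, -0.0], [0.368, 0.93, -0.0], [0.0, -0.0, -1.0]]
force: [-0.2, -0.7, -0.8]
opening: 0.0484
grip_force: 31.3
```

Run:
```python
from h import *
from bench import r
go(r,.5436,.3326,.0879,np.radians(68.45))
```

```text
p=[0.5433 0.332  0.0915] yaw=1.194 open=0.0484 grip=31.3 clk=20.6 before-turn d=[-0.    0.02  0.12] az=-0.000 (q7=0.68) after-turn d=[-0.    0.02  0.12]
```

arm_command --deltas '[{"dx": 0,"dy": 0.02,"dz": 0.08,"ax": 0,"ay": 0,"az": 0},{"dx": 0,"dy": 0,"dz": 0.04,"ax": 0,"ay": 0,"az": 0},{"dx": 0,"dy": 0,"dz": 0,"ax": 0,"ay": 0,"az": 0},{"dx": 0,"dy": 0,"dz": 0,"ax": 0,"ay": 0,"az": 0}]'

```text
clock: 21.12
position: [0.5436, 0.333, 0.243]
orientation: [[-0.93, 0.367, 0.0], [0.367, 0.93, 0.0], [-0.0, 0.0, -1.0]]
force: [-0.6, 0.5, -0.5]
opening: 0.0486
grip_force: 31.3
```

arm_command --deltas '[{"dx": 0,"dy": 0,"dz": 0,"ax": 0,"ay": 0,"az": 0},{"dx": 0,"dy": 0,"dz": 0,"ax": 0,"ay": 0,"az": 0},{"dx": 0,"dy": 0,"dz": -0.5,"ax": 0,"ay": 0,"az": 0},{"dx": 0,"dy": 0,"dz": -0.9,"ax": 0,"ay": 0,"az": 0},{"dx": 0,"dy": 0,"dz": -0.9,"ax": 0,"ay": 0,"az": 0}]' --hand 0.6

```text
clock: 21.75
position: [0.5436, 0.333, 0.3138]
orientation: [[-0.93, 0.367, 0.001], [0.367, 0.93, 0.0], [-0.0, 0.0, -1.0]]
force: [-0.1, -0.4, 1.1]
opening: 0.068
grip_force: 0.0
```

arm_command --deltas '[{"dx": 0,"dy": 0,"dz": -0.9,"ax": 0,"ay": 0,"az": 0},{"dx": 0,"dy": 0,"dz": -0.8,"ax": 0,"ay": 0,"az": 0},{"dx": 0,"dy": 0,"dz": 0,"ax": 0,"ay": 0,"az": 0},{"dx": 0,"dy": 0,"dz": 0,"ax": 0,"ay": 0,"az": 0}]'

```text
clock: 22.25
position: [0.5434, 0.333, 0.3631]
orientation: [[-0.93, 0.367, -0.0], [0.367, 0.93, 0.0], [0.0, 0.0, -1.0]]
force: [-0.4, -0.7, -1.1]
opening: 0.068
grip_force: 0.0
```

Run:
```python
from m import *
from bench import r
c=snap(r,'wrist','7');uv=proj(c,[.5436,.3326,.089]);print(uv)
cv2.imwrite('pics/w7.png',cv2.convertScaleAbs(c['image'][60:360,100:500],alpha=1.6))
go(r,.632,-.302,.2,np.radians(-6.7))
```

```text
[280.50047027 204.8497984 ]
p=[0.5433 0.3329 0.2077] yaw=1.195 open=0.0684 grip=0.0 clk=22.3 before-turn d=[-10.52 -18.6    0.26] az=1.312 (q7=0.66) after-turn d=[-20.67   5.41   0.25]
```

View pics/w7.png

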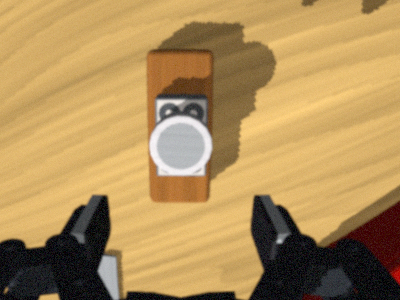

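arm_command --deltas '[{"dx": 0,"dy": 0,"dz": 0,"ax": 0,"ay": 0,"az": 0.164},{"dx": 0,"dy": 0,"dz": 0,"ax": 0,"ay": 0,"az": 0.164},{"dx": 0,"dy": 0,"dz": 0,"ax": 0,"ay": 0,"az": 0.164},{"dx": 0,"dy": 0,"dz": 0,"ax": 0,"ay": 0,"az": 0.164},{"dx": 0,"dy": 0,"dz": 0,"ax": 0,"ay": 0,"az": 0.164}]'

```text
clock: 22.92
position: [0.5434, 0.333, 0.3623]
orientation: [[-0.361, 0.933, -0.001], [0.933, 0.361, -0.001], [-0.0, -0.001, -1.0]]
force: [0.8, 0.7, -0.3]
opening: 0.0684
grip_force: 0.0
```

arm_command --deltas '[{"dx": 0,"dy": 0,"dz": 0,"ax": 0,"ay": 0,"az": 0.164},{"dx": 0,"dy": 0,"dz": 0,"ax": 0,"ay": 0,"az": 0.164},{"dx": 0,"dy": 0,"dz": 0,"ax": 0,"ay": 0,"az": 0.164},{"dx": -0.98,"dy": 0.26,"dz": 0,"ax": 0,"ay": 0,"az": 0},{"dx": -0.98,"dy": 0.26,"dz": 0,"ax": 0,"ay": 0,"az": 0}]'

```text
clock: 23.55
position: [0.552, 0.2723, 0.3622]
orientation: [[0.116, 0.993, -0.001], [0.993, -0.116, -0.001], [-0.001, -0.001, -1.0]]
force: [0.4, -0.7, -0.4]
opening: 0.0686
grip_force: 0.0
```

arm_command --deltas '[{"dx": -0.98,"dy": 0.26,"dz": 0,"ax": 0,"ay": 0,"az": 0},{"dx": -0.98,"dy": 0.26,"dz": 0,"ax": 0,"ay": 0,"az": 0},{"dx": -0.98,"dy": 0.26,"dz": 0,"ax": 0,"ay": 0,"az": 0},{"dx": -0.98,"dy": 0.26,"dz": 0,"ax": 0,"ay": 0,"az": 0},{"dx": -0.98,"dy": 0.26,"dz": 0,"ax": 0,"ay": 0,"az": 0}]'

```text
clock: 24.18
position: [0.5737, 0.1213, 0.3624]
orientation: [[0.117, 0.993, -0.001], [0.993, -0.117, -0.001], [-0.001, -0.001, -1.0]]
force: [0.7, -1.0, 0.2]
opening: 0.0678
grip_force: 0.0
```

arm_command --deltas '[{"dx": -0.98,"dy": 0.26,"dz": 0,"ax": 0,"ay": 0,"az": 0},{"dx": -0.98,"dy": 0.26,"dz": 0,"ax": 0,"ay": 0,"az": 0},{"dx": -0.98,"dy": 0.26,"dz": 0,"ax": 0,"ay": 0,"az": 0},{"dx": -0.98,"dy": 0.26,"dz": 0,"ax": 0,"ay": 0,"az": 0},{"dx": -0.98,"dy": 0.26,"dz": 0,"ax": 0,"ay": 0,"az": 0}]'

```text
clock: 24.8
position: [0.5952, -0.0292, 0.3624]
orientation: [[0.117, 0.993, -0.001], [0.993, -0.117, -0.0], [-0.0, -0.001, -1.0]]
force: [0.5, -0.6, 0.0]
opening: 0.0682
grip_force: 0.0
```

arm_command --deltas '[{"dx": -0.98,"dy": 0.26,"dz": 0,"ax": 0,"ay": 0,"az": 0},{"dx": -0.98,"dy": 0.26,"dz": 0,"ax": 0,"ay": 0,"az": 0},{"dx": -0.98,"dy": 0.26,"dz": 0,"ax": 0,"ay": 0,"az": 0},{"dx": -0.98,"dy": 0.26,"dz": 0,"ax": 0,"ay": 0,"az": 0},{"dx": -0.98,"dy": 0.26,"dz": 0,"ax": 0,"ay": 0,"az": 0}]'

```text
clock: 25.42
position: [0.6168, -0.1797, 0.3623]
orientation: [[0.117, 0.993, -0.001], [0.993, -0.117, 0.0], [-0.0, -0.001, -1.0]]
force: [-0.0, -0.6, 0.3]
opening: 0.068
grip_force: 0.0
```

arm_command --deltas '[{"dx": -0.98,"dy": 0.26,"dz": 0,"ax": 0,"ay": 0,"az": 0},{"dx": -0.98,"dy": 0.26,"dz": 0,"ax": 0,"ay": 0,"az": 0},{"dx": -0.98,"dy": 0.2,"dz": 0,"ax": 0,"ay": 0,"az": 0},{"dx": 0,"dy": 0,"dz": 0,"ax": 0,"ay": 0,"az": 0},{"dx": 0,"dy": 0,"dz": 0,"ax": 0,"ay": 0,"az": 0}]'

```text
clock: 26.05
position: [0.628, -0.2684, 0.3623]
orientation: [[0.117, 0.993, -0.001], [0.993, -0.117, 0.001], [0.001, -0.001, -1.0]]
force: [-0.7, 1.2, 0.3]
opening: 0.0681
grip_force: 0.0
```

Run:
```python
from m import *
from bench import r
c=snap(r,'wrist','8');print(proj(c,[.632,-.302,.058]),proj(c,[.624,-.1515,.045]))
go(r,.632,-.302,.2,np.radians(-6.7))
cv2.imwrite('pics/w8.png',cv2.convertScaleAbs(c['image'],alpha=1.6))
```

```text
[289.44515258 228.9650793 ] [260.32215176  61.46956868]
p=[ 0.6281 -0.268   0.2075] yaw=-0.116 open=0.0684 grip=0.0 clk=26.1 before-turn d=[-1.11  0.26  0.25] az=0.001 (q7=0.50) after-turn d=[-1.11  0.26  0.25]
```

View pics/w8.png

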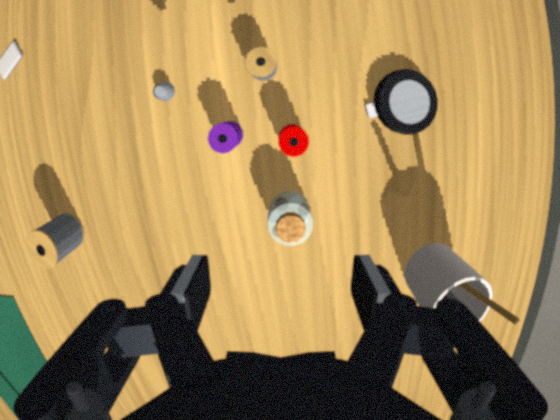

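Run:
```python
from m import *
from bench import r
A=load('wrist8.npz');B=load('wrist2.npz');C=load('wrist3.npz')
k=blob(A,'cork',(291,230),18);m=(k.max(0)+k.min(0))/2;print(m)
print('jar',tri([(A,m),(B,(173.5,177.5)),(C,(313.5,341))]),plane(A,m,.058))
g=cv2.cvtColor(A['image'],cv2.COLOR_BGR2GRAY)
def hole(I,u,v,h=6):
    w=cv2.cvtColor(I['image'],cv2.COLOR_BGR2GRAY)[v-h:v+h+1,u-h:u+h+1].astype(float);q=np.clip(w.min()+25-w,0,None);yy,xx=np.mgrid[-h:h+1,-h:h+1];return np.array([u+(q*xx).sum()/q.sum(),v+(q*yy).sum()/q.sum()])
h8=hole(A,261,62);h2=hole(B,274,169,4);print('small',h8,h2,tri([(A,h8),(B,h2)]),plane(A,h8,.045))
b8=hole(A,41,250);b3=hole(C,164,33);print('big',b8,b3,tri([(A,b8),(C,b3)]),plane(C,b3,.065))
go(r,*plane(A,m,.058)[:2],.025)
```

```text
[290.  228.5]
jar (array([ 0.63238872, -0.30202683,  0.05705118]), [0.2, 0.2, 0.2]) [ 0.63254756 -0.30160899  0.058     ]
small [260.19736842  61.03007519] [273.54054054 169.85585586] (array([ 0.62404215, -0.15148056,  0.04754404]), [0.0, 0.0]) [ 0.62393942 -0.15109211  0.045     ]
big [ 40.18554217 250.01445783] [163.79163498  32.74448669] (array([ 0.35253758, -0.29696734,  0.06663967]), [0.0, 0.1]) [ 0.35190509 -0.29730118  0.065     ]
p=[ 0.6281 -0.268   0.2075] yaw=-0.116 open=0.0684 grip=0.0 clk=26.1 before-turn d=[-1.1   0.28  6.08]
```

arm_command --deltas '[{"dx": -0.55,"dy": 0.14,"dz": 0,"ax": 0,"ay": 0,"az": 0},{"dx": -0.55,"dy": 0.14,"dz": 0,"ax": 0,"ay": 0,"az": 0},{"dx": 0,"dy": 0,"dz": 0.85,"ax": 0,"ay": 0,"az": 0},{"dx": 0,"dy": 0,"dz": 0.85,"ax": 0,"ay": 0,"az": 0},{"dx": 0,"dy": 0,"dz": 0.85,"ax": 0,"ay": 0,"az": 0}]'

```text
clock: 26.72
position: [0.6324, -0.3038, 0.2857]
orientation: [[0.117, 0.993, 0.0], [0.993, -0.117, -0.0], [-0.0, 0.0, -1.0]]
force: [0.1, -0.3, 0.2]
opening: 0.0684
grip_force: 0.0
```

arm_command --deltas '[{"dx": 0,"dy": 0,"dz": 0.85,"ax": 0,"ay": 0,"az": 0},{"dx": 0,"dy": 0,"dz": 0.85,"ax": 0,"ay": 0,"az": 0},{"dx": 0,"dy": 0,"dz": 0.9,"ax": 0,"ay": 0,"az": 0},{"dx": 0,"dy": 0,"dz": 0.9,"ax": 0,"ay": 0,"az": 0},{"dx": 0,"dy": 0,"dz": 0,"ax": 0,"ay": 0,"az": 0}]'

```text
clock: 27.35
position: [0.6318, -0.3033, 0.1797]
orientation: [[0.117, 0.993, -0.003], [0.993, -0.117, 0.001], [0.001, -0.003, -1.0]]
force: [-0.7, -0.9, 0.4]
opening: 0.0684
grip_force: 0.0
```

arm_command --deltas '[{"dx": 0,"dy": 0,"dz": 0,"ax": 0,"ay": 0,"az": 0},{"dx": 0,"dy": 0,"dz": 0,"ax": 0,"ay": 0,"az": 0},{"dx": 0,"dy": 0,"dz": 0,"ax": 0,"ay": 0,"az": 0},{"dx": 0,"dy": 0,"dz": 0,"ax": 0,"ay": 0,"az": 0}]' --hand -1

```text
clock: 27.85
position: [0.6328, -0.3032, 0.1829]
orientation: [[0.117, 0.993, 0.002], [0.993, -0.117, -0.001], [-0.001, 0.002, -1.0]]
force: [-1.2, -1.0, 7.7]
opening: 0.0433
grip_force: 31.1
```

Run:
```python
from h import *
from bench import r
d=np.array([506.1,14.]);b=np.array([543.5,331.8]);print([np.round(d+(b-d)*i/4,1) for i in(1,2,3)],np.arctan2(*(b-d)[::-1])-np.pi/2)
go(r,.5342,.2523,.13,-.1171)
```

```text
[array([515.4,  93.4]), array([524.8, 172.9]), array([534.2, 252.4])] -0.11714525824121891
p=[ 0.6331 -0.3034  0.0279] yaw=-0.117 open=0.0433 grip=31.1 clk=27.9 before-turn d=[18.01 -5.43 -3.43] az=-0.000 (q7=0.60) after-turn d=[18.01 -5.43 -3.43]
```

arm_command --deltas '[{"dx": 0,"dy": 0,"dz": -0.86,"ax": 0,"ay": 0,"az": 0},{"dx": 0,"dy": 0,"dz": -0.86,"ax": 0,"ay": 0,"az": 0},{"dx": 0,"dy": 0,"dz": -0.86,"ax": 0,"ay": 0,"az": 0},{"dx": 0,"dy": 0,"dz": -0.86,"ax": 0,"ay": 0,"az": 0},{"dx": 0.98,"dy": -0.3,"dz": 0,"ax": 0,"ay": 0,"az": 0}]'

```text
clock: 28.48
position: [0.6269, -0.2744, 0.2875]
orientation: [[0.119, 0.993, 0.004], [0.993, -0.119, -0.003], [-0.002, 0.004, -1.0]]
force: [0.2, 0.9, -1.2]
opening: 0.0434
grip_force: 31.0
```

arm_command --deltas '[{"dx": 0.98,"dy": -0.3,"dz": 0,"ax": 0,"ay": 0,"az": 0},{"dx": 0.98,"dy": -0.3,"dz": 0,"ax": 0,"ay": 0,"az": 0},{"dx": 0.98,"dy": -0.3,"dz": 0,"ax": 0,"ay": 0,"az": 0},{"dx": 0.98,"dy": -0.3,"dz": 0,"ax": 0,"ay": 0,"az": 0},{"dx": 0.98,"dy": -0.3,"dz": 0,"ax": 0,"ay": 0,"az": 0}]'

```text
clock: 29.1
position: [0.5993, -0.1201, 0.2853]
orientation: [[0.117, 0.993, 0.001], [0.993, -0.117, 0.0], [0.0, 0.001, -1.0]]
force: [0.1, -0.5, -1.9]
opening: 0.0433
grip_force: 31.0
```

arm_command --deltas '[{"dx": 0.98,"dy": -0.3,"dz": 0,"ax": 0,"ay": 0,"az": 0},{"dx": 0.98,"dy": -0.3,"dz": 0,"ax": 0,"ay": 0,"az": 0},{"dx": 0.98,"dy": -0.3,"dz": 0,"ax": 0,"ay": 0,"az": 0},{"dx": 0.98,"dy": -0.3,"dz": 0,"ax": 0,"ay": 0,"az": 0},{"dx": 0.98,"dy": -0.3,"dz": 0,"ax": 0,"ay": 0,"az": 0}]'

```text
clock: 29.72
position: [0.5718, 0.0311, 0.2853]
orientation: [[0.117, 0.993, 0.001], [0.993, -0.117, 0.0], [0.001, 0.001, -1.0]]
force: [0.2, 1.5, -1.6]
opening: 0.043
grip_force: 31.0
```

arm_command --deltas '[{"dx": 0.98,"dy": -0.3,"dz": 0,"ax": 0,"ay": 0,"az": 0},{"dx": 0.98,"dy": -0.3,"dz": 0,"ax": 0,"ay": 0,"az": 0},{"dx": 0.98,"dy": -0.3,"dz": 0,"ax": 0,"ay": 0,"az": 0},{"dx": 0.98,"dy": -0.3,"dz": 0,"ax": 0,"ay": 0,"az": 0},{"dx": 0.98,"dy": -0.3,"dz": 0,"ax": 0,"ay": 0,"az": 0}]'

```text
clock: 30.35
position: [0.5442, 0.1824, 0.2853]
orientation: [[0.117, 0.993, 0.001], [0.993, -0.117, 0.001], [0.001, 0.001, -1.0]]
force: [0.5, -0.8, -1.4]
opening: 0.0431
grip_force: 31.0
```

arm_command --deltas '[{"dx": 0.98,"dy": -0.3,"dz": 0,"ax": 0,"ay": 0,"az": 0},{"dx": 0.98,"dy": -0.3,"dz": 0,"ax": 0,"ay": 0,"az": 0},{"dx": 0,"dy": 0,"dz": 0,"ax": 0,"ay": 0,"az": 0},{"dx": 0,"dy": 0,"dz": 0,"ax": 0,"ay": 0,"az": 0}]'

```text
clock: 30.85
position: [0.5335, 0.2413, 0.2851]
orientation: [[0.117, 0.993, 0.0], [0.993, -0.117, 0.0], [0.0, 0.0, -1.0]]
force: [0.5, -0.2, -1.5]
opening: 0.0432
grip_force: 31.0
```

Run:
```python
from m import *
from bench import r
go(r,.5340,.2508,.028,-.1171)
c=snap(r,'wrist','9');cv2.imwrite('pics/w9.png',cv2.convertScaleAbs(c['image'],alpha=1.6))
```

```text
p=[0.5336 0.2413 0.1301] yaw=-0.117 open=0.0432 grip=31.0 clk=30.9 before-turn d=[ 0.31 -0.02  3.4 ] az=-0.000 (q7=-0.22) after-turn d=[ 0.31 -0.02  3.4 ]
```

View pics/w9.png

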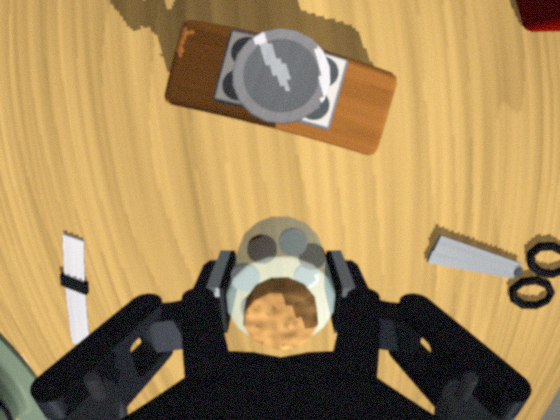

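Run:
```python
from m import *
c=load('wrist9.npz');p=plane(c,(281,312.5),.160);d=p[:2]-[.5336,.2413]
u=np.array([.117,.993]);v=np.array([.993,-.117]);print(p,'offset tool x',d@u,'tool y',d@v)
```

```text
[0.53431154 0.24709603 0.16      ] offset tool x 0.005838704257974098 tool y 2.8426779921501946e-05
```

arm_command --deltas '[{"dx": 0.3,"dy": -0.02,"dz": 0,"ax": 0,"ay": 0,"az": 0},{"dx": 0,"dy": 0,"dz": 0.8,"ax": 0,"ay": 0,"az": 0},{"dx": 0,"dy": 0,"dz": 0.8,"ax": 0,"ay": 0,"az": 0},{"dx": 0,"dy": 0,"dz": 0.8,"ax": 0,"ay": 0,"az": 0},{"dx": 0,"dy": 0,"dz": 0.8,"ax": 0,"ay": 0,"az": 0}]'

```text
clock: 31.52
position: [0.5341, 0.2509, 0.188]
orientation: [[0.117, 0.993, 0.0], [0.993, -0.117, 0.0], [0.0, 0.0, -1.0]]
force: [1.1, 0.2, -1.4]
opening: 0.0429
grip_force: 31.0
```

arm_command --deltas '[{"dx": 0,"dy": 0,"dz": 0.1,"ax": 0,"ay": 0,"az": 0},{"dx": 0,"dy": 0,"dz": 0.05,"ax": 0,"ay": 0,"az": 0},{"dx": 0,"dy": 0,"dz": 0.05,"ax": 0,"ay": 0,"az": 0},{"dx": 0,"dy": 0,"dz": 0,"ax": 0,"ay": 0,"az": 0}]'

```text
clock: 32.02
position: [0.534, 0.251, 0.1832]
orientation: [[0.117, 0.993, 0.001], [0.993, -0.117, 0.0], [0.001, 0.001, -1.0]]
force: [-0.2, -0.9, -1.9]
opening: 0.0432
grip_force: 31.0
```

Run:
```python
from m import *
from bench import r
go(r,.5340,.2506,.028,-.1171);print(r.sense()['force'])
```

```text
p=[0.5341 0.251  0.0282] yaw=-0.117 open=0.0432 grip=31.0 clk=32.0 before-turn d=[-0.01 -0.    0.01] az=0.000 (q7=-0.17) after-turn d=[-0.01 -0.    0.01]
[-0.20167297 -0.92620017 -1.91127451]
```

arm_command --deltas '[{"dx": 0,"dy": 0,"dz": 0.04,"ax": 0,"ay": 0,"az": 0},{"dx": 0,"dy": 0,"dz": 0,"ax": 0,"ay": 0,"az": 0}]'

```text
clock: 32.28
position: [0.5341, 0.2509, 0.1828]
orientation: [[0.117, 0.993, 0.001], [0.993, -0.117, 0.001], [0.001, 0.0, -1.0]]
force: [-6.6, -1.3, 21.5]
opening: 0.043
grip_force: 33.2
```

arm_command --deltas '[{"dx": 0,"dy": 0,"dz": 0.03,"ax": 0,"ay": 0,"az": 0},{"dx": 0,"dy": 0,"dz": 0,"ax": 0,"ay": 0,"az": 0}]'

```text
clock: 32.52
position: [0.5341, 0.2508, 0.1827]
orientation: [[0.117, 0.993, 0.0], [0.993, -0.117, 0.002], [0.002, 0.0, -1.0]]
force: [-11.6, -3.5, 39.3]
opening: 0.0433
grip_force: 35.0
```

arm_command --deltas '[{"dx": 0,"dy": 0,"dz": -0.06,"ax": 0,"ay": 0,"az": 0},{"dx": 0,"dy": 0,"dz": 0,"ax": 0,"ay": 0,"az": 0}]'

```text
clock: 32.78
position: [0.534, 0.251, 0.1829]
orientation: [[0.117, 0.993, 0.001], [0.993, -0.117, 0.0], [0.001, 0.001, -1.0]]
force: [-3.1, -0.5, 12.8]
opening: 0.0434
grip_force: 32.2
```

arm_command --deltas '[{"dx": 0,"dy": 0,"dz": 0,"ax": 0,"ay": 0,"az": 0},{"dx": 0,"dy": 0,"dz": 0,"ax": 0,"ay": 0,"az": 0},{"dx": 0,"dy": 0,"dz": -0.5,"ax": 0,"ay": 0,"az": 0},{"dx": 0,"dy": 0,"dz": -0.9,"ax": 0,"ay": 0,"az": 0},{"dx": 0,"dy": 0,"dz": -0.9,"ax": 0,"ay": 0,"az": 0}]' --hand 0.6

```text
clock: 33.4
position: [0.5339, 0.2507, 0.253]
orientation: [[0.117, 0.993, 0.0], [0.993, -0.117, -0.0], [0.0, 0.0, -1.0]]
force: [0.8, 0.1, -0.4]
opening: 0.0685
grip_force: 0.0
```

arm_command --deltas '[{"dx": 0,"dy": 0,"dz": -0.9,"ax": 0,"ay": 0,"az": 0},{"dx": 0,"dy": 0,"dz": -0.9,"ax": 0,"ay": 0,"az": 0},{"dx": 0,"dy": 0,"dz": -0.9,"ax": 0,"ay": 0,"az": 0},{"dx": 0,"dy": 0,"dz": 0,"ax": 0,"ay": 0,"az": 0},{"dx": 0,"dy": 0,"dz": 0,"ax": 0,"ay": 0,"az": 0}]'

```text
clock: 34.02
position: [0.5337, 0.2508, 0.3325]
orientation: [[0.117, 0.993, -0.0], [0.993, -0.117, 0.0], [0.0, -0.0, -1.0]]
force: [0.3, 0.2, -0.6]
opening: 0.0683
grip_force: 0.0
```

Run:
```python
from m import *
from bench import r
c=snap(r,'wrist','10');uv=proj(c,[.5342,.2524,.058]);print(uv)
k=blob(c,'cork',uv,30);m=(k.max(0)+k.min(0))/2;print(m,np.ptp(k,axis=0),plane(c,m,.058))
go(r,.624,-.1513,.18,-.1171)
```

```text
[280.9137878  201.88180335]
[281.  201.5] [32. 31.] [0.53430357 0.25270276 0.058     ]
p=[0.5336 0.2507 0.1771] yaw=-0.117 open=0.0686 grip=0.0 clk=34.1 before-turn d=[-12.96   4.56  -0.09] az=0.000 (q7=-0.27) after-turn d=[-12.96   4.56  -0.09]
```

arm_command --deltas '[{"dx": -0.99,"dy": 0.35,"dz": 0,"ax": 0,"ay": 0,"az": 0},{"dx": -0.99,"dy": 0.35,"dz": 0,"ax": 0,"ay": 0,"az": 0},{"dx": -0.99,"dy": 0.35,"dz": 0,"ax": 0,"ay": 0,"az": 0},{"dx": -0.99,"dy": 0.35,"dz": 0,"ax": 0,"ay": 0,"az": 0},{"dx": -0.99,"dy": 0.35,"dz": 0,"ax": 0,"ay": 0,"az": 0}]' --hand 0.3

```text
clock: 34.7
position: [0.5687, 0.0961, 0.3318]
orientation: [[0.117, 0.993, -0.001], [0.993, -0.117, -0.0], [-0.001, -0.001, -1.0]]
force: [0.1, 0.7, 0.7]
opening: 0.0555
grip_force: 0.0
```

arm_command --deltas '[{"dx": -0.99,"dy": 0.35,"dz": 0,"ax": 0,"ay": 0,"az": 0},{"dx": -0.99,"dy": 0.35,"dz": 0,"ax": 0,"ay": 0,"az": 0},{"dx": -0.99,"dy": 0.35,"dz": 0,"ax": 0,"ay": 0,"az": 0},{"dx": -0.99,"dy": 0.35,"dz": 0,"ax": 0,"ay": 0,"az": 0},{"dx": -0.99,"dy": 0.35,"dz": 0,"ax": 0,"ay": 0,"az": 0}]'

```text
clock: 35.33
position: [0.6034, -0.0575, 0.3317]
orientation: [[0.117, 0.993, -0.001], [0.993, -0.117, -0.0], [-0.0, -0.001, -1.0]]
force: [-0.4, -0.4, 1.0]
opening: 0.0552
grip_force: 0.0
```

arm_command --deltas '[{"dx": -0.99,"dy": 0.35,"dz": 0,"ax": 0,"ay": 0,"az": 0},{"dx": -0.99,"dy": 0.35,"dz": 0,"ax": 0,"ay": 0,"az": 0},{"dx": -0.99,"dy": 0.35,"dz": 0,"ax": 0,"ay": 0,"az": 0},{"dx": 0,"dy": 0,"dz": 0,"ax": 0,"ay": 0,"az": 0},{"dx": 0,"dy": 0,"dz": 0,"ax": 0,"ay": 0,"az": 0}]'

```text
clock: 35.95
position: [0.6242, -0.1481, 0.3317]
orientation: [[0.117, 0.993, -0.001], [0.993, -0.117, 0.0], [0.0, -0.001, -1.0]]
force: [0.1, 0.1, -0.3]
opening: 0.0556
grip_force: 0.0
```

```bash
cat >> m.py <<'E'
def hole(I,u,v,h=6):
    u,v=int(round(u)),int(round(v));w=cv2.cvtColor(I['image'],cv2.COLOR_BGR2GRAY)[v-h:v+h+1,u-h:u+h+1].astype(float);q=np.clip(w.min()+25-w,0,None);yy,xx=np.mgrid[-h:h+1,-h:h+1];return np.array([u+(q*xx).sum()/q.sum(),v+(q*yy).sum()/q.sum()])
E
python3 - <<'E'
from m import *
from bench import r
c=snap(r,'wrist','11');uv=proj(c,[.624,-.1513,.045]);h=hole(c,*uv,7);B=load('wrist2.npz')
p=plane(c,h,.045);print(uv,h,p,tri([(c,h),(B,(273.54,169.86))]))
go(r,p[0],p[1],.026,-.1171)
E
```

```text
[281.02537737 203.2336505 ] [280.95052083 203.29427083] [ 0.62393259 -0.15134473  0.045     ] (array([ 0.62417907, -0.15134936,  0.04563928]), [0.4, 0.2])
p=[ 0.6241 -0.1477  0.1769] yaw=-0.116 open=0.0556 grip=0.0 clk=36.0 before-turn d=[-0.12  0.01  5.03] az=0.001 (q7=0.37) after-turn d=[-0.12  0.01  5.03]
```

arm_command --deltas '[{"dx": -0.12,"dy": 0.01,"dz": 0.9,"ax": 0,"ay": 0,"az": 0},{"dx": 0,"dy": 0,"dz": 0.9,"ax": 0,"ay": 0,"az": 0},{"dx": 0,"dy": 0,"dz": 0.9,"ax": 0,"ay": 0,"az": 0},{"dx": 0,"dy": 0,"dz": 0.9,"ax": 0,"ay": 0,"az": 0},{"dx": 0,"dy": 0,"dz": 0.9,"ax": 0,"ay": 0,"az": 0}]'

```text
clock: 36.62
position: [0.6243, -0.151, 0.1964]
orientation: [[0.115, 0.993, -0.0], [0.993, -0.115, 0.0], [0.0, -0.0, -1.0]]
force: [0.8, -0.1, 0.5]
opening: 0.0554
grip_force: 0.0
```

arm_command --deltas '[{"dx": 0,"dy": 0,"dz": 0.5,"ax": 0,"ay": 0,"az": 0},{"dx": 0,"dy": 0,"dz": 0,"ax": 0,"ay": 0,"az": 0},{"dx": 0,"dy": 0,"dz": 0,"ax": 0,"ay": 0,"az": 0}]'

```text
clock: 37.0
position: [0.6246, -0.1522, 0.1834]
orientation: [[0.117, 0.993, 0.001], [0.993, -0.117, -0.0], [-0.0, 0.001, -1.0]]
force: [-0.1, 0.0, -0.3]
opening: 0.0555
grip_force: 0.0
```

arm_command --deltas '[{"dx": 0,"dy": 0,"dz": 0,"ax": 0,"ay": 0,"az": 0},{"dx": 0,"dy": 0,"dz": 0,"ax": 0,"ay": 0,"az": 0},{"dx": 0,"dy": 0,"dz": 0,"ax": 0,"ay": 0,"az": 0},{"dx": 0,"dy": 0,"dz": 0,"ax": 0,"ay": 0,"az": 0}]' --hand -1

```text
clock: 37.5
position: [0.6244, -0.1522, 0.1831]
orientation: [[0.117, 0.993, 0.001], [0.993, -0.117, 0.0], [0.0, 0.001, -1.0]]
force: [-2.0, 0.9, 7.5]
opening: 0.0261
grip_force: 29.1
```

Run:
```python
from h import *
from bench import r
go(r,.5154,.0934,.13,-.1171)
```

```text
p=[ 0.6245 -0.1522  0.0281] yaw=-0.117 open=0.0261 grip=29.1 clk=37.5 before-turn d=[ 7.71 -4.57 -3.4 ] az=0.000 (q7=0.46) after-turn d=[ 7.71 -4.57 -3.4 ]
```

arm_command --deltas '[{"dx": 0,"dy": 0,"dz": -0.86,"ax": 0,"ay": 0,"az": 0},{"dx": 0,"dy": 0,"dz": -0.86,"ax": 0,"ay": 0,"az": 0},{"dx": 0,"dy": 0,"dz": -0.86,"ax": 0,"ay": 0,"az": 0},{"dx": 0,"dy": 0,"dz": -0.86,"ax": 0,"ay": 0,"az": 0},{"dx": 0.96,"dy": -0.57,"dz": 0,"ax": 0,"ay": 0,"az": 0}]'

```text
clock: 38.12
position: [0.611, -0.1234, 0.2878]
orientation: [[0.12, 0.993, 0.004], [0.993, -0.12, -0.002], [-0.001, 0.004, -1.0]]
force: [0.4, 1.1, -0.5]
opening: 0.0266
grip_force: 29.6
```

arm_command --deltas '[{"dx": 0.96,"dy": -0.57,"dz": 0,"ax": 0,"ay": 0,"az": 0},{"dx": 0.96,"dy": -0.57,"dz": 0,"ax": 0,"ay": 0,"az": 0},{"dx": 0.96,"dy": -0.57,"dz": 0,"ax": 0,"ay": 0,"az": 0},{"dx": 0.96,"dy": -0.57,"dz": 0,"ax": 0,"ay": 0,"az": 0},{"dx": 0.96,"dy": -0.57,"dz": 0,"ax": 0,"ay": 0,"az": 0}]'

```text
clock: 38.75
position: [0.542, 0.0324, 0.2859]
orientation: [[0.117, 0.993, 0.0], [0.993, -0.117, 0.0], [0.0, 0.0, -1.0]]
force: [0.5, -0.4, 0.2]
opening: 0.0267
grip_force: 29.6
```

arm_command --deltas '[{"dx": 0.96,"dy": -0.57,"dz": 0,"ax": 0,"ay": 0,"az": 0},{"dx": 0.96,"dy": -0.57,"dz": 0,"ax": 0,"ay": 0,"az": 0},{"dx": 0,"dy": 0,"dz": 0,"ax": 0,"ay": 0,"az": 0},{"dx": 0,"dy": 0,"dz": 0,"ax": 0,"ay": 0,"az": 0}]'

```text
clock: 39.25
position: [0.5155, 0.0922, 0.2859]
orientation: [[0.117, 0.993, 0.001], [0.993, -0.117, -0.0], [-0.0, 0.001, -1.0]]
force: [-0.2, 0.1, -0.6]
opening: 0.0265
grip_force: 29.6
```

Run:
```python
from m import *
from bench import r
go(r,.5153,.0925,.0285,-.1171)
```

```text
p=[0.5156 0.0922 0.1309] yaw=-0.117 open=0.0265 grip=29.6 clk=39.2 before-turn d=[ 0.01 -0.01  3.41] az=-0.000 (q7=0.04) after-turn d=[ 0.01 -0.01  3.41]
```

arm_command --deltas '[{"dx": 0.01,"dy": -0.01,"dz": 0.85,"ax": 0,"ay": 0,"az": 0},{"dx": 0,"dy": 0,"dz": 0.85,"ax": 0,"ay": 0,"az": 0},{"dx": 0,"dy": 0,"dz": 0.85,"ax": 0,"ay": 0,"az": 0},{"dx": 0,"dy": 0,"dz": 0.8,"ax": 0,"ay": 0,"az": 0},{"dx": 0,"dy": 0,"dz": 0.05,"ax": 0,"ay": 0,"az": 0}]'

```text
clock: 39.88
position: [0.515, 0.0917, 0.1827]
orientation: [[0.119, 0.993, -0.002], [0.993, -0.119, -0.001], [-0.001, -0.002, -1.0]]
force: [-0.3, -0.5, -0.3]
opening: 0.0266
grip_force: 30.5
```

arm_command --deltas '[{"dx": 0,"dy": 0,"dz": 0.02,"ax": 0,"ay": 0,"az": 0},{"dx": 0,"dy": 0,"dz": 0,"ax": 0,"ay": 0,"az": 0}]'

```text
clock: 40.12
position: [0.5153, 0.0928, 0.1838]
orientation: [[0.117, 0.993, 0.001], [0.993, -0.117, 0.0], [0.0, 0.001, -1.0]]
force: [0.1, -0.5, 0.0]
opening: 0.0267
grip_force: 30.5
```

arm_command --deltas '[{"dx": 0,"dy": 0,"dz": 0.02,"ax": 0,"ay": 0,"az": 0},{"dx": 0,"dy": 0,"dz": 0,"ax": 0,"ay": 0,"az": 0}]'

```text
clock: 40.38
position: [0.5151, 0.093, 0.1827]
orientation: [[0.117, 0.993, 0.0], [0.993, -0.117, 0.0], [0.0, 0.0, -1.0]]
force: [0.0, 0.5, -0.9]
opening: 0.0265
grip_force: 30.5
```

arm_command --deltas '[{"dx": 0,"dy": 0,"dz": 0,"ax": 0,"ay": 0,"az": 0},{"dx": 0,"dy": 0,"dz": 0,"ax": 0,"ay": 0,"az": 0},{"dx": 0,"dy": 0,"dz": -0.5,"ax": 0,"ay": 0,"az": 0},{"dx": 0,"dy": 0,"dz": -0.9,"ax": 0,"ay": 0,"az": 0},{"dx": 0,"dy": 0,"dz": -0.9,"ax": 0,"ay": 0,"az": 0}]' --hand 0.3

```text
clock: 41.0
position: [0.515, 0.0928, 0.253]
orientation: [[0.117, 0.993, 0.0], [0.993, -0.117, 0.0], [0.0, 0.0, -1.0]]
force: [1.0, 0.9, -0.0]
opening: 0.0555
grip_force: 0.0
```

arm_command --deltas '[{"dx": 0,"dy": 0,"dz": -0.9,"ax": 0,"ay": 0,"az": 0},{"dx": 0,"dy": 0,"dz": -0.9,"ax": 0,"ay": 0,"az": 0},{"dx": 0,"dy": 0,"dz": -0.9,"ax": 0,"ay": 0,"az": 0},{"dx": 0,"dy": 0,"dz": 0,"ax": 0,"ay": 0,"az": 0},{"dx": 0,"dy": 0,"dz": 0,"ax": 0,"ay": 0,"az": 0}]'

```text
clock: 41.62
position: [0.5148, 0.093, 0.3326]
orientation: [[0.117, 0.993, 0.0], [0.993, -0.117, 0.0], [0.0, -0.0, -1.0]]
force: [-0.5, -0.3, -0.5]
opening: 0.0552
grip_force: 0.0
```

Run:
```python
from m import *
from bench import r
c=snap(r,'wrist','12');uv=proj(c,[.5154,.0934,.045]);h=hole(c,*uv,7);print(uv,h,plane(c,h,.045))
k=blob(c,'cork',proj(c,[.5343,.2527,.058]),25);m=(k.max(0)+k.min(0))/2;print(plane(c,m,.058))
go(r,.3522,-.2972,.19,-.1171)
```

```text
[281.11087692 198.69844364] [280.01279707 198.23034735] [0.5145485  0.09390484 0.045     ]
[0.53440563 0.24350203 0.058     ]
p=[0.5147 0.0929 0.1772] yaw=-0.117 open=0.0553 grip=0.0 clk=41.7 before-turn d=[-13.55  -3.86  -0.42] az=0.000 (q7=-0.00) after-turn d=[-13.55  -3.86  -0.42]
```

arm_command --deltas '[{"dx": -0.97,"dy": -0.275,"dz": 0,"ax": 0,"ay": 0,"az": 0},{"dx": -0.97,"dy": -0.275,"dz": 0,"ax": 0,"ay": 0,"az": 0},{"dx": -0.97,"dy": -0.275,"dz": 0,"ax": 0,"ay": 0,"az": 0},{"dx": -0.97,"dy": -0.275,"dz": 0,"ax": 0,"ay": 0,"az": 0},{"dx": -0.97,"dy": -0.275,"dz": 0,"ax": 0,"ay": 0,"az": 0}]' --hand 0.7

```text
clock: 42.3
position: [0.4564, -0.0477, 0.3319]
orientation: [[0.117, 0.993, -0.001], [0.993, -0.117, -0.0], [-0.0, -0.001, -1.0]]
force: [0.1, -0.1, 0.3]
opening: 0.0727
grip_force: 0.0
```

arm_command --deltas '[{"dx": -0.97,"dy": -0.275,"dz": 0,"ax": 0,"ay": 0,"az": 0},{"dx": -0.97,"dy": -0.275,"dz": 0,"ax": 0,"ay": 0,"az": 0},{"dx": -0.97,"dy": -0.275,"dz": 0,"ax": 0,"ay": 0,"az": 0},{"dx": -0.97,"dy": -0.275,"dz": 0,"ax": 0,"ay": 0,"az": 0},{"dx": -0.97,"dy": -0.275,"dz": 0,"ax": 0,"ay": 0,"az": 0}]'

```text
clock: 42.92
position: [0.3984, -0.1873, 0.332]
orientation: [[0.117, 0.993, -0.001], [0.993, -0.117, 0.0], [-0.0, -0.001, -1.0]]
force: [0.4, -0.0, -0.4]
opening: 0.0731
grip_force: 0.0
```

arm_command --deltas '[{"dx": -0.97,"dy": -0.275,"dz": 0,"ax": 0,"ay": 0,"az": 0},{"dx": -0.97,"dy": -0.275,"dz": 0,"ax": 0,"ay": 0,"az": 0},{"dx": -0.97,"dy": -0.275,"dz": 0,"ax": 0,"ay": 0,"az": 0},{"dx": -0.94,"dy": -0.275,"dz": 0,"ax": 0,"ay": 0,"az": 0},{"dx": 0,"dy": 0,"dz": 0,"ax": 0,"ay": 0,"az": 0}]'

```text
clock: 43.55
position: [0.3517, -0.2988, 0.3321]
orientation: [[0.12, 0.993, -0.001], [0.993, -0.12, -0.0], [-0.0, -0.001, -1.0]]
force: [0.2, 0.2, -0.5]
opening: 0.0728
grip_force: 0.0
```

arm_command --deltas '[{"dx": 0,"dy": 0,"dz": 0,"ax": 0,"ay": 0,"az": 0}]'

```text
clock: 43.68
position: [0.3529, -0.2969, 0.332]
orientation: [[0.117, 0.993, -0.001], [0.993, -0.117, 0.001], [0.0, -0.001, -1.0]]
force: [0.4, 0.5, 0.6]
opening: 0.0725
grip_force: 0.0
```

Run:
```python
from m import *
from bench import r
c=snap(r,'wrist','13');uv=proj(c,[.3522,-.2972,.065]);h=hole(c,*uv,12);C=load('wrist3.npz')
p=plane(c,h,.065);print(uv,h,p,tri([(c,h),(C,(163.79,32.74))]))
go(r,p[0],p[1],.032,-.1171)
```

```text
[279.91911151 207.35373185] [279.10126582 207.8092827 ] [ 0.35153585 -0.29749005  0.065     ] (array([ 0.35153417, -0.29762456,  0.06415992]), [0.2, 0.2])
p=[ 0.3529 -0.2966  0.1771] yaw=-0.116 open=0.0730 grip=0.0 clk=43.7 before-turn d=[-0.04 -0.04  4.84] az=0.001 (q7=0.85) after-turn d=[-0.04 -0.04  4.84]
```

arm_command --deltas '[{"dx": -0.04,"dy": -0.04,"dz": 0.97,"ax": 0,"ay": 0,"az": 0},{"dx": 0,"dy": 0,"dz": 0.97,"ax": 0,"ay": 0,"az": 0},{"dx": 0,"dy": 0,"dz": 0.97,"ax": 0,"ay": 0,"az": 0},{"dx": 0,"dy": 0,"dz": 0.97,"ax": 0,"ay": 0,"az": 0},{"dx": 0,"dy": 0,"dz": 0.97,"ax": 0,"ay": 0,"az": 0}]'

```text
clock: 44.35
position: [0.352, -0.2975, 0.1859]
orientation: [[0.115, 0.993, -0.0], [0.993, -0.115, 0.0], [0.0, -0.0, -1.0]]
force: [0.6, -0.9, -0.5]
opening: 0.0723
grip_force: 0.0
```

arm_command --deltas '[{"dx": 0,"dy": 0,"dz": 0,"ax": 0,"ay": 0,"az": 0},{"dx": 0,"dy": 0,"dz": 0,"ax": 0,"ay": 0,"az": 0}]'

```text
clock: 44.6
position: [0.3518, -0.2982, 0.1877]
orientation: [[0.116, 0.993, 0.0], [0.993, -0.116, -0.0], [-0.0, 0.0, -1.0]]
force: [0.4, 0.6, 0.6]
opening: 0.0722
grip_force: 0.0
```

arm_command --deltas '[{"dx": 0,"dy": 0,"dz": 0,"ax": 0,"ay": 0,"az": 0},{"dx": 0,"dy": 0,"dz": 0,"ax": 0,"ay": 0,"az": 0},{"dx": 0,"dy": 0,"dz": 0,"ax": 0,"ay": 0,"az": 0},{"dx": 0,"dy": 0,"dz": 0,"ax": 0,"ay": 0,"az": 0}]' --hand -1

```text
clock: 45.1
position: [0.3518, -0.2984, 0.1879]
orientation: [[0.116, 0.993, 0.001], [0.993, -0.116, -0.001], [-0.0, 0.001, -1.0]]
force: [-0.2, 2.5, 12.2]
opening: 0.0465
grip_force: 28.7
```

Run:
```python
from h import *
from bench import r
go(r,.5248,.1729,.16,-.1171);print(r.sense()['force'])
```

```text
p=[ 0.3521 -0.2985  0.0329] yaw=-0.117 open=0.0465 grip=28.7 clk=45.1 before-turn d=[16.27  3.9  -4.24] az=0.000 (q7=1.05) after-turn d=[16.28  3.89 -4.24]
[-0.17433796  2.46985764 12.15312886]
```

arm_command --deltas '[{"dx": 0,"dy": 0,"dz": -0.85,"ax": 0,"ay": 0,"az": 0},{"dx": 0,"dy": 0,"dz": -0.85,"ax": 0,"ay": 0,"az": 0},{"dx": 0,"dy": 0,"dz": -0.85,"ax": 0,"ay": 0,"az": 0},{"dx": 0,"dy": 0,"dz": -0.85,"ax": 0,"ay": 0,"az": 0},{"dx": 0,"dy": 0,"dz": -0.85,"ax": 0,"ay": 0,"az": 0}]'

```text
clock: 45.72
position: [0.3514, -0.2982, 0.3158]
orientation: [[0.117, 0.993, 0.001], [0.993, -0.117, -0.0], [0.0, 0.001, -1.0]]
force: [0.4, 0.1, -1.4]
opening: 0.0461
grip_force: 31.3
```

arm_command --deltas '[{"dx": 0.955,"dy": 0.23,"dz": 0,"ax": 0,"ay": 0,"az": 0},{"dx": 0.955,"dy": 0.23,"dz": 0,"ax": 0,"ay": 0,"az": 0},{"dx": 0.955,"dy": 0.23,"dz": 0,"ax": 0,"ay": 0,"az": 0},{"dx": 0.955,"dy": 0.23,"dz": 0,"ax": 0,"ay": 0,"az": 0},{"dx": 0.955,"dy": 0.23,"dz": 0,"ax": 0,"ay": 0,"az": 0}]'

```text
clock: 46.35
position: [0.4027, -0.1591, 0.3149]
orientation: [[0.117, 0.993, 0.001], [0.993, -0.117, 0.0], [0.0, 0.001, -1.0]]
force: [0.7, 0.1, -0.2]
opening: 0.0459
grip_force: 31.3
```

arm_command --deltas '[{"dx": 0.955,"dy": 0.23,"dz": 0,"ax": 0,"ay": 0,"az": 0},{"dx": 0.955,"dy": 0.23,"dz": 0,"ax": 0,"ay": 0,"az": 0},{"dx": 0.955,"dy": 0.23,"dz": 0,"ax": 0,"ay": 0,"az": 0},{"dx": 0.955,"dy": 0.23,"dz": 0,"ax": 0,"ay": 0,"az": 0},{"dx": 0.955,"dy": 0.23,"dz": 0,"ax": 0,"ay": 0,"az": 0}]'

```text
clock: 46.98
position: [0.4536, -0.0208, 0.315]
orientation: [[0.117, 0.993, 0.001], [0.993, -0.117, 0.0], [0.001, 0.001, -1.0]]
force: [-0.1, -0.4, -1.2]
opening: 0.0464
grip_force: 31.3
```

arm_command --deltas '[{"dx": 0.955,"dy": 0.23,"dz": 0,"ax": 0,"ay": 0,"az": 0},{"dx": 0.955,"dy": 0.23,"dz": 0,"ax": 0,"ay": 0,"az": 0},{"dx": 0.955,"dy": 0.23,"dz": 0,"ax": 0,"ay": 0,"az": 0},{"dx": 0.955,"dy": 0.23,"dz": 0,"ax": 0,"ay": 0,"az": 0},{"dx": 0.955,"dy": 0.23,"dz": 0,"ax": 0,"ay": 0,"az": 0}]'

```text
clock: 47.6
position: [0.5046, 0.1174, 0.315]
orientation: [[0.117, 0.993, 0.001], [0.993, -0.117, 0.0], [0.001, 0.0, -1.0]]
force: [-0.5, -0.7, -0.5]
opening: 0.0461
grip_force: 31.3
```

arm_command --deltas '[{"dx": 0.955,"dy": 0.23,"dz": 0,"ax": 0,"ay": 0,"az": 0},{"dx": 0.955,"dy": 0.23,"dz": 0,"ax": 0,"ay": 0,"az": 0},{"dx": 0,"dy": 0,"dz": 0,"ax": 0,"ay": 0,"az": 0},{"dx": 0,"dy": 0,"dz": 0,"ax": 0,"ay": 0,"az": 0}]'

```text
clock: 48.1
position: [0.5246, 0.1712, 0.3147]
orientation: [[0.117, 0.993, 0.0], [0.993, -0.117, -0.0], [-0.0, 0.0, -1.0]]
force: [0.0, -0.1, -0.3]
opening: 0.0462
grip_force: 31.3
```

Run:
```python
from m import *
from bench import r
go(r,.5247,.1719,.0335,-.1171)
c=snap(r,'wrist','14');cv2.imwrite('pics/w14.png',cv2.convertScaleAbs(c['image'],alpha=1.6));print(proj(c,[.5343,.2525,.058]))
```

```text
p=[0.5246 0.1712 0.1597] yaw=-0.117 open=0.0462 grip=31.3 clk=48.1 before-turn d=[0.02 0.   4.21] az=-0.000 (q7=-0.09) after-turn d=[0.02 0.   4.21]
[280.57930795  97.15363699]
```

View pics/w14.png

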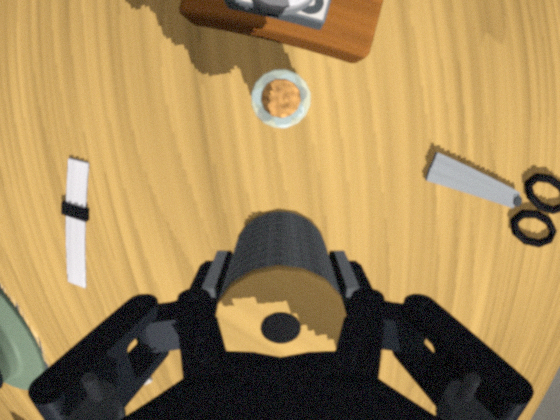

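arm_command --deltas '[{"dx": 0.02,"dy": 0,"dz": 0.9,"ax": 0,"ay": 0,"az": 0},{"dx": 0,"dy": 0,"dz": 0.9,"ax": 0,"ay": 0,"az": 0},{"dx": 0,"dy": 0,"dz": 0.9,"ax": 0,"ay": 0,"az": 0},{"dx": 0,"dy": 0,"dz": 0.9,"ax": 0,"ay": 0,"az": 0},{"dx": 0,"dy": 0,"dz": 0.57,"ax": 0,"ay": 0,"az": 0}]'

```text
clock: 48.78
position: [0.5247, 0.1715, 0.1885]
orientation: [[0.118, 0.993, -0.001], [0.993, -0.118, -0.0], [-0.0, -0.001, -1.0]]
force: [0.6, -1.3, -0.7]
opening: 0.046
grip_force: 31.3
```

arm_command --deltas '[{"dx": 0,"dy": 0,"dz": 0.02,"ax": 0,"ay": 0,"az": 0},{"dx": 0,"dy": 0,"dz": 0,"ax": 0,"ay": 0,"az": 0}]'

```text
clock: 49.02
position: [0.5251, 0.172, 0.1891]
orientation: [[0.117, 0.993, 0.0], [0.993, -0.117, 0.0], [0.0, 0.0, -1.0]]
force: [-0.4, -0.5, -1.1]
opening: 0.0464
grip_force: 31.4
```

arm_command --deltas '[{"dx": 0,"dy": 0,"dz": 0.03,"ax": 0,"ay": 0,"az": 0},{"dx": 0,"dy": 0,"dz": 0,"ax": 0,"ay": 0,"az": 0}]'

```text
clock: 49.28
position: [0.525, 0.1723, 0.1881]
orientation: [[0.117, 0.993, 0.0], [0.993, -0.117, 0.0], [0.0, 0.0, -1.0]]
force: [-0.5, 0.5, -1.5]
opening: 0.0465
grip_force: 31.4
```

arm_command --deltas '[{"dx": 0,"dy": 0,"dz": 0,"ax": 0,"ay": 0,"az": 0},{"dx": 0,"dy": 0,"dz": 0,"ax": 0,"ay": 0,"az": 0},{"dx": 0,"dy": 0,"dz": -0.5,"ax": 0,"ay": 0,"az": 0},{"dx": 0,"dy": 0,"dz": -0.9,"ax": 0,"ay": 0,"az": 0},{"dx": 0,"dy": 0,"dz": -0.9,"ax": 0,"ay": 0,"az": 0}]' --hand 0.6

```text
clock: 49.9
position: [0.5249, 0.1721, 0.2585]
orientation: [[0.117, 0.993, 0.0], [0.993, -0.117, 0.0], [0.0, 0.0, -1.0]]
force: [0.1, 0.5, 0.0]
opening: 0.0685
grip_force: 0.0
```

arm_command --deltas '[{"dx": -0.3,"dy": 0,"dz": -0.9,"ax": 0,"ay": 0,"az": 0},{"dx": -0.5,"dy": 0,"dz": -0.9,"ax": 0,"ay": 0,"az": 0},{"dx": -0.9,"dy": 0,"dz": -0.9,"ax": 0,"ay": 0,"az": 0},{"dx": -0.9,"dy": 0,"dz": -0.9,"ax": 0,"ay": 0,"az": 0},{"dx": -0.9,"dy": 0,"dz": -0.9,"ax": 0,"ay": 0,"az": 0}]'

```text
clock: 50.52
position: [0.5123, 0.0668, 0.3936]
orientation: [[0.117, 0.993, 0.0], [0.993, -0.117, 0.0], [0.0, 0.0, -1.0]]
force: [0.8, -0.4, -0.3]
opening: 0.0684
grip_force: 0.0
```

arm_command --deltas '[{"dx": 0,"dy": 0,"dz": -0.9,"ax": 0,"ay": 0,"az": 0},{"dx": 0,"dy": 0,"dz": -0.9,"ax": 0,"ay": 0,"az": 0},{"dx": 0,"dy": 0,"dz": -0.9,"ax": 0,"ay": 0,"az": 0},{"dx": 0,"dy": 0,"dz": 0,"ax": 0,"ay": 0,"az": 0},{"dx": 0,"dy": 0,"dz": 0,"ax": 0,"ay": 0,"az": 0}]'

```text
clock: 51.15
position: [0.5123, 0.0679, 0.4729]
orientation: [[0.117, 0.993, -0.0], [0.993, -0.117, 0.0], [0.0, -0.0, -1.0]]
force: [0.3, 0.2, -0.9]
opening: 0.0682
grip_force: 0.0
```

Run:
```python
from m import *
from bench import r
c=snap(r,'wrist','15');snap(r,'top','15');snap(r,'scene','15')
for n,p in[('dish',[.5061,.014,.018]),('small',[.5154,.0934,.045]),('big',[.5248,.1729,.065])]:
    uv=proj(c,p);print(n,uv, plane(c,hole(c,*uv,5),p[2]) if n!='dish' else '')
k=blob(c,'cork',proj(c,[.5342,.2524,.058]),14);m=(k.max(0)+k.min(0))/2;print(plane(c,m,.058))
k=blob(c,'dish',proj(c,[.5061,.014,.018]),35);print('dish',circ(cast(c,k,.018)))
M=np.zeros((600,560,3),np.uint8);M[:350]=c['image'][:350];s=load('scene15.npz')['image'];M[350:]=cv2.resize(s[60:310],(560,250));cv2.imwrite('pics/fin.png',cv2.convertScaleAbs(M,alpha=1.5))
```

```text
dish [280.44794858 202.87982662] 
small [280.41863854 146.95198095] [0.5148208  0.09404448 0.045     ]
big [280.45312983  80.41951649] [0.52522496 0.17346798 0.065     ]
[0.53402746 0.250591   0.058     ]
dish [506.2  13.9  62.5  63.5]
```

View pics/fin.png

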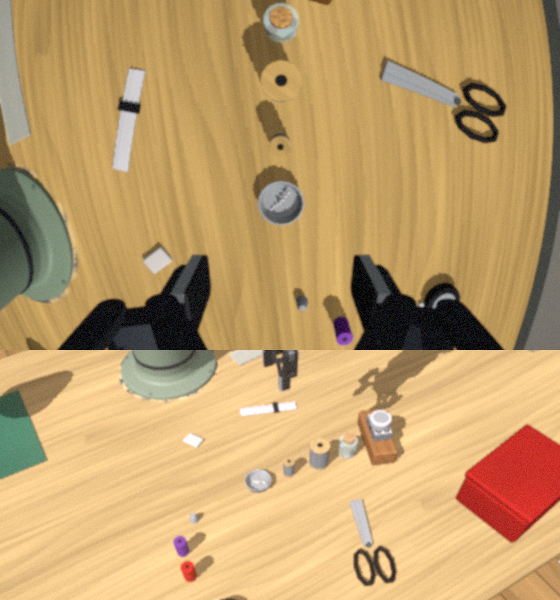

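The final picture shows a straight row: dish (280,203), small spool (280,147), big spool (281,80) and jar (281,17) in line. The box and tin are on the block, everything is upright within about 1–2 mm, and the shears and tape measure have not moved.

```bash
python3 -c "
from bench import r
print(r.finish_job())"
```

```text
the job is handed in; nothing more can be done
None
```

The job is handed in at about 51 s on the clock: the row from dish to block is small spool, big spool, jar, with the last pictures putting each within about 2 mm of its even 80 mm spacing. The bobbin box and tin are centred on the block to about 1–2 mm, and the shears and tape measure were not touched.

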